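# Lay out the potting bench for sowing

### The job

Lay the bench out for sowing: lower the white sowing plate onto the sowing tray with both of the tray's dowels through the plate's holes until it lies flat on the frame, and stand the middle-sized pot in the middle of the saucer. Stand the smallest pot on the bench midway between the tray and the saucer, and the tamper upright on the bench close beside the tray's other end, a few centimetres from the middle of that end. Set everything down without dropping it, let go, and leave the saucer, the largest pot and the other things where they are.

Things in the scene. Friction and masses are not known exactly. Their poses are not given: they have to be found in the camera images.
- sowing_tray: Sowing tray, fixed to the bench: dark hardwood frame 110 mm (its x) by 170 mm (its y, the long way) and 45 mm high, with an empty black 2 x 3 cell tray inside it. A pale upright dowel, 10 mm thick, stands on the middle of each end rail, at x = 0, y = +73 and -73 mm in its frame; each rises 26 mm above the frame, the last 6 mm tapering. Origin: centre of its underside, on the bench; z up.
- sowing_plate: Sowing plate, loose, about 160 g, lying flat: white, 110 mm (its x) by 170 mm (its y), 6 mm thick, with two round 14 mm locating holes at x = 0, y = +73 and -73 mm, and six dark seed dots. On its middle a pale wooden grip bar, 16 mm thick along x, 70 mm long along y, top 40 mm above the underside. Same when turned half round. Origin: centre of its underside; z up.
- saucer: Glazed blue ceramic saucer, loose, 300 g, 110 mm across the rim, 16 mm high; its flat inside floor is 6 mm above its underside and about 74 mm across. Origin: centre of its underside.
- pot_small: The smallest of the three open plastic plant pots, yellow, loose, about 35 g: 50 mm across the rim, 36 mm across the foot, 46 mm high, wall 3 mm, the top 12 mm of the outside nearly vertical. Stands upright. Origin: centre of its underside.
- pot_medium: The middle-sized plastic plant pot, green, loose, about 50 g: 64 mm across the rim, 46 mm across the foot, 58 mm high, wall 3 mm, the top 12 mm of the outside nearly vertical. Stands upright. Origin: centre of its underside.
- pot_large: The largest plastic plant pot, charcoal grey, loose, 80 g: 80 mm across the rim, 58 mm across the foot, 72 mm high. Not needed; stays where it stands. Origin: centre of its underside.
- tamper: Wooden tamper, loose, about 130 g, standing upright on its pale round foot, 52 mm across and 20 mm thick; a straight dark round handle, 26 mm thick, rises from the middle of it to 105 mm above the bench (the last 7 mm rounded off). Origin: centre of its underside.
- spray_bottle: White plastic push-button spray bottle, 64 mm across and 182 mm tall, standing at one side of the bench; not needed. Origin: centre of its underside.
- weeder: Hand weeder with chrome shaft and fork and pale wooden handle, 280 mm long, about 28 mm thick, lying along its x axis at one side of the bench; not needed. Origin: under the middle of its length, at bench height.
- twine: Spool of brown garden twine, 64 mm across and 60 mm high, standing near the robot on its left; not needed. Origin: centre of its underside.
Mind the look-alikes: they are no part of the job. What is shaped like the pot_small but black or orange is not meant.

How it is judged:
By the outcome, as a careful person would: the job done as asked, in the order asked, and still so for the second after the job is handed in, with the robot touching nothing.
It also fails if it takes over 102 s, if anything falls off the work surface, if the arm or the gripper's body presses on something with over 40 N, if the wrist force passes 120 N, or if a joint passes its speed limit or range.

### The arm

A 6-joint arm with a two-finger parallel gripper is mounted at the origin on the work surface. World frame = base frame: x ahead of the robot, y to its left, z up, the work surface at z = 0. Lengths are in m, angles in rad, forces in N, time in s.
With the tool pointing down it reaches from about 0.25 to 0.725 m from the base axis. Payload 4 kg.
Tool frame: the origin (TCP) lies on the centre line of the jaws, within the pads' length; the fingertips stand ctrl.finger_overhang ahead of it and the grasp point (between the pads) lies 11 mm behind it (ctrl.finger_overhang is the distance from the TCP to the fingertips, in m); z points along the fingers, y is the direction in which the jaws open and shut (so a half turn about z gives the same grasp; the last joint's range is limited). The gripper opens to 85 mm and grips with 20 to 120 N. Pads are 22 mm wide; open, the fingers measure 114 mm over their backs; the gripper's body (76 mm by 85 mm) begins 54 mm behind the grasp point. The pads swing forward as they close: fully open they stand 13 mm farther back than shut.
Start: joints at [1.211, 0.241, 0.005, 1.335, 0, 1.571], TCP at [0.176, 0.468, 0.239] pointing down, gripper open.
Joint ranges: [-2.72, 2.72], [-1.05, 1.87], [-1.09, 1.28], [-1.99, 2.15], [-1.42, 1.44], [-3.14, 3.14]. Speed limits (rad/s): [2.79, 2.79, 3.14, 3.14, 3.14, 3.14].

### API

Orientations are given as a 3x3 rotation matrix whose columns are the frame's x, y, z axes.
In Python, from cell import ctrl gives the robot as it stands. The module is installed in compiled form; this text tells all that it offers.
- The arm moves only by the tool play_rows, never from a script. Its argument "increments" is a list of rows, each a list of 7 numbers: the shift along the world's x, y, z in mm, then the turn, a rotation vector about the world's x, y, z in rad, then the gripper's target within -1 to 1 (fully open at 1, half-way at 0, shut at -1). A call has 1 to 20 rows; each row shifts and turns the commanded pose from where the row before left it; what a row does not reach is not made up. A row lasts 1/12 s, in which the tool goes at most 41.7 mm and 7.16 degrees, less where a joint would pass 70% of its speed; a pose out of reach is approached as far as the arm can. A call with a gripper value outside its range is refused whole. The fingers move at their own pace and stop on an object; the grip force is fixed at half the most. Time passes only in rows, so rows that do not move let the fingers close. It gives the time, the measured TCP pose, the force and the opening at its end, in the units of the state.
- ctrl.observe(): the state, without advancing time (a new reading comes with each control period).
- ctrl.camera(name): name is "side" or "top" or "wrist"; returns the picture (480x640x3 uint8, blue, green, red); there is no depth.
- ctrl.camera_info(name): a dict with "fov_y" (degrees; the focal length in pixels is half the picture's height over the tangent of half this angle, whatever the lens; pixels are square), "cx", "cy" (the principal point, pixels), "extrinsics" (4x4, takes a point from camera to world coordinates); the wrist camera has in their place "tool_from_camera" (4x4, takes a point from camera to tool coordinates, whose origin is the TCP and whose axes are the flange's). Camera axes: x right, y up, looking along -z (the intrinsics and any distortion apply to the point x, -y, -z); pixel columns grow to the right and rows downward; lengths in m; the calibration is good to about 2 mm. A picture is of the moment at which its call begins: read the wrist's pose just before it. camera_info takes no time and is no camera call.
- ctrl.job_done(): hands the job in, once; it reports no verdict.
Trained networks look in the newest picture that a camera, given by its name, has taken for a name from the list of things; names that differ only in an ending like _2 or _b are one class to them, and where a whole thing is asked for, a point or a joint stands for the part that bears it (a point fixed in the world has none). Each returns a list of dicts, best first, with "conf" (0 to 1); they miss things now and then, are a little off and sometimes report something else, mostly with a low value. They report only what shows in the picture. A call takes as long as a camera call. They do not tell look-alikes from the thing itself.
- ctrl.spot_in(camera, query): "centre" ([column, row] in pixels, amid what is visible of it).
- ctrl.outline_of(camera, query): "region" (480x640 bool, what is visible of it) and "centre" ([column, row] in pixels, amid what is visible of it).
The state is a dict: "t": time; "joints": joint angles; "dq": joint speeds; "joint_torque": joint torques, N m; "tcp_pos": TCP position; "eef_rot": TCP orientation; "wrist_force": force on the tool from outside, world axes, zero at the start; "torque": the same for the moment, N m; "opening": finger opening in m.
Only numpy, scipy, OpenCV 4.12 (cv2) and the standard library are available. Lean on these libraries where they do the work, as an engineer would, in place of code of your own. Each camera call takes 0.05 s, during which the arm holds its last target.

## Working session

There is one attempt and no reset: what is moved stays moved. The work goes in short steps, Python scripts to look and compute and a tool call to move; the robot and the scene stay as the last step left them, time stands still between calls to the robot, and variables do not carry over. Pictures are saved under pics/ and viewed, and the job is handed in when it is done.

Besides the shell and the picture viewer there is one more tool, called after ">>>" as name([rows], argument=value, ...), one row to a line, values as JSON. play_rows: Moves the arm, as the interface text tells. Its arguments: {"type":"object","properties":{"increments":{"type":"array","items":{"type":"array","items":{"type":"number"}}}},"required":["increments"]}

```bash
mkdir -p pics; ls
python3 - <<'E'
from cell import ctrl
import cv2, numpy as np
s=ctrl.observe(); print({k:np.round(v,3) if not np.isscalar(v) else v for k,v in s.items()}); print(ctrl.finger_overhang)
for n in ["side","top","wrist"]:
    im=ctrl.camera(n); cv2.imwrite(f"pics/{n}0.png",im); print(n,ctrl.camera_info(n))
E
```

```text
pics
{'t': 0.0, 'joints': array([ 1.211,  0.241,  0.004,  1.335, -0.   ,  1.571]), 'dq': array([-0.001,  0.001, -0.   , -0.   ,  0.   ,  0.002]), 'joint_torque': array([ 1.0000e-03, -3.7231e+01,  2.5241e+01,  1.7000e-02,  0.0000e+00,
        0.0000e+00]), 'tcp_pos': array([0.176, 0.467, 0.238]), 'eef_rot': array([[-0.936,  0.352, -0.001],
       [ 0.352,  0.936, -0.002],
       [-0.   , -0.002, -1.   ]]), 'wrist_force': array([ 0.07 ,  0.09 , -0.723]), 'torque': array([0.027, 0.01 , 0.017]), 'opening': 0.08526696323326269}
0.008
side {'fov_y': 52.47178591003616, 'cx': 329.76901186062634, 'cy': 243.33357768453712, 'extrinsics': array([[-0.999089  ,  0.02919436, -0.0311265 ,  0.47279104],
       [-0.04265621, -0.70491851,  0.70800448,  0.84228779],
       [-0.00127191,  0.70868722,  0.70552165,  0.89239247],
       [ 0.        ,  0.        ,  0.        ,  1.        ]])}
top {'fov_y': 52.82032917158442, 'cx': 329.48013755454974, 'cy': 241.62140748491427, 'extrinsics': array([[-0.0299704 ,  0.98804678, -0.15121291,  0.29808253],
       [-0.99941834, -0.02715888,  0.02062469,  0.01249918],
       [ 0.01627138,  0.15174309,  0.98828603,  1.36512598],
       [ 0.        ,  0.        ,  0.        ,  1.        ]])}
wrist {'fov_y': 64.82090950771916, 'cx': 318.4346856334246, 'cy': 233.6300445489798, 'tool_from_camera': array([[-4.89067516e-04,  9.47511480e-01,  3.19721373e-01,
         8.27077656e-02],
       [ 9.99998893e-01,  9.12680750e-04, -1.17511228e-03,
         4.25822900e-05],
       [-1.40523592e-03,  3.19720444e-01, -9.47510877e-01,
        -1.35685314e-01],
       [ 0.00000000e+00,  0.00000000e+00,  0.00000000e+00,
         1.00000000e+00]])}
```

View pics/top0.png

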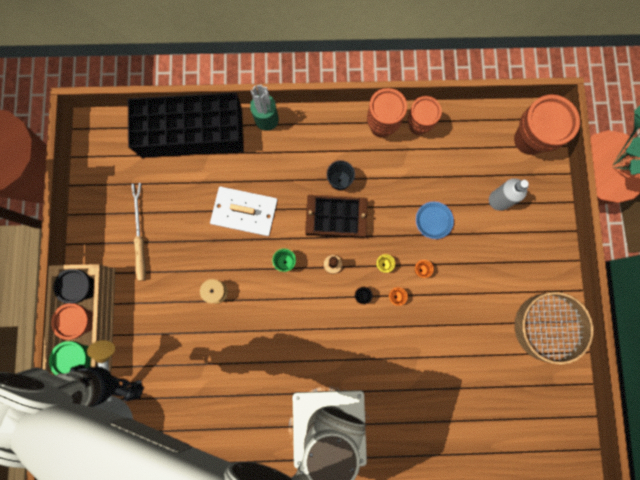

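View pics/side0.png

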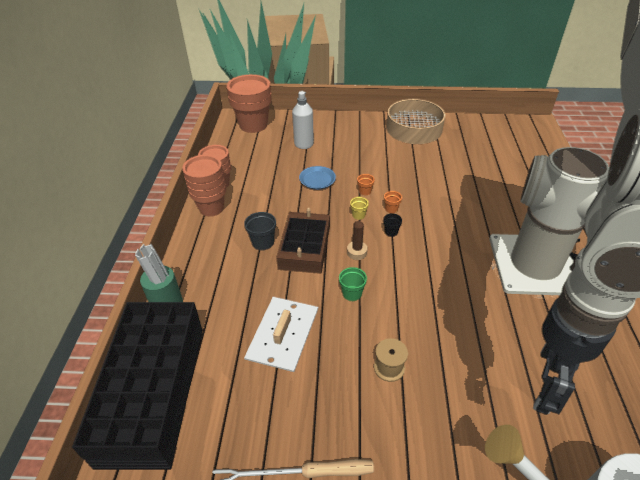

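View pics/wrist0.png

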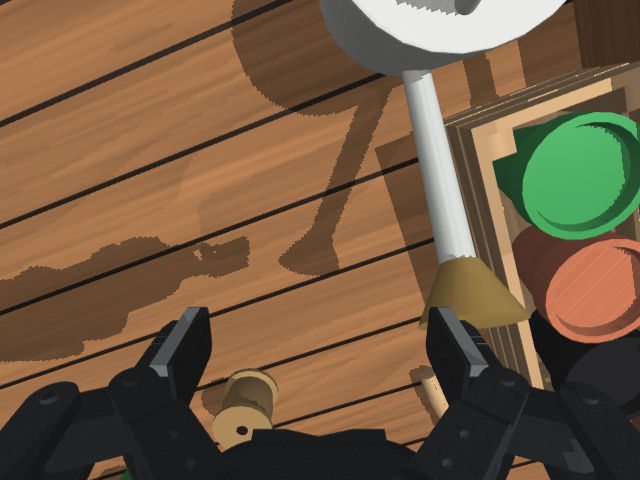

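The top view shows the tray near (337,216), plate (244,211), saucer (435,220), green pot (285,260), tamper (333,264), yellow pot (387,263), and orange and black look-alikes nearby. Next I'll localise them.

```bash
cat > h.py <<'E'
from cell import ctrl
import cv2, numpy as np
def cam(name,s=None):
    i=ctrl.camera_info(name); f=240/np.tan(np.radians(i["fov_y"])/2)
    if name=="wrist":
        s=s or ctrl.observe(); T=np.eye(4);T[:3,:3]=s["eef_rot"];T[:3,3]=s["tcp_pos"]; E=T@i["tool_from_camera"]
    else: E=i["extrinsics"]
    return f,i["cx"],i["cy"],E
def toplane(c,px,z):
    f,cx,cy,E=c; px=np.atleast_2d(px).astype(float)
    d=np.c_[(px[:,0]-cx)/f,-(px[:,1]-cy)/f,-np.ones(len(px))]@E[:3,:3].T
    o=E[:3,3]; return o+d*((z-o[2])/d[:,2])[:,None]
def proj(c,P):
    f,cx,cy,E=c; P=np.atleast_2d(P); q=(P-E[:3,3])@E[:3,:3]
    return np.c_[cx+f*q[:,0]/-q[:,2], cy-f*q[:,1]/-q[:,2]]
E
python3 - <<'E'
from h import *
H=dict(sowing_tray=.045,sowing_plate=.006,saucer=.016,pot_small=.046,pot_medium=.058,pot_large=.072,tamper=.02)
for n in ["top","side"]:
    c=cam(n); im=ctrl.camera(n)
    for k,h in H.items():
        for r in ctrl.outline_of(n,k)[:4]:
            m=r["region"]; 
            if not m.any(): continue
            print(n,k,round(r["conf"],2),np.round(r["centre"]),m.sum(),"z0/zh",np.round(toplane(c,r["centre"],0)[0,:2],3),np.round(toplane(c,r["centre"],h)[0,:2],3))
E
```

```text
top sowing_tray 0.97 [334. 218.] 2486 z0/zh [ 0.577 -0.031] [ 0.567 -0.029]
top sowing_plate 0.71 [244. 214.] 2296 z0/zh [0.594 0.228] [0.593 0.227]
top saucer 0.67 [436. 218.] 1061 z0/zh [ 0.566 -0.327] [ 0.563 -0.323]
top pot_small 0.65 [396. 295.] 264 z0/zh [ 0.351 -0.199] [ 0.349 -0.192]
top pot_small 0.59 [384. 264.] 248 z0/zh [ 0.439 -0.168] [ 0.434 -0.162]
top pot_small 0.57 [364. 294.] 255 z0/zh [ 0.354 -0.109] [ 0.352 -0.105]
top pot_small 0.52 [423. 268.] 251 z0/zh [ 0.424 -0.279] [ 0.42  -0.269]
top pot_medium 0.89 [281. 258.] 408 z0/zh [0.463 0.124] [0.456 0.119]
top pot_medium 0.21 [332. 266.] 258 z0/zh [ 0.437 -0.021] [ 0.431 -0.02 ]
top pot_large 0.83 [340. 174.] 627 z0/zh [ 0.705 -0.054] [ 0.684 -0.051]
top tamper 0.81 [333. 265.] 287 z0/zh [ 0.44  -0.025] [ 0.438 -0.024]
top tamper 0.35 [280. 258.] 408 z0/zh [0.462 0.125] [0.46  0.123]
side sowing_tray 0.61 [302. 242.] 2721 z0/zh [ 0.586 -0.057] [ 0.58  -0.011]
side sowing_plate 0.92 [284. 334.] 3297 z0/zh [0.601 0.232] [0.6   0.236]
side saucer 0.62 [317. 177.] 676 z0/zh [ 0.563 -0.333] [ 0.561 -0.312]
side pot_small 0.8 [391. 223.] 336 z0/zh [ 0.35  -0.139] [ 0.356 -0.088]
side pot_small 0.65 [359. 208.] 325 z0/zh [ 0.436 -0.198] [ 0.438 -0.144]
side pot_small 0.54 [366. 182.] 257 z0/zh [ 0.416 -0.316] [ 0.419 -0.256]
side pot_small 0.53 [393. 200.] 323 z0/zh [ 0.34  -0.234] [ 0.347 -0.178]
side pot_medium 0.96 [352. 283.] 723 z0/zh [0.453 0.08 ] [0.455 0.129]
side pot_large 0.73 [261. 229.] 956 z0/zh [ 0.698 -0.099] [ 0.68  -0.023]
side tamper 0.78 [358. 245.] 535 z0/zh [ 0.438 -0.051] [ 0.439 -0.031]
```

Run:
```python
import cv2
a=cv2.imread("pics/top0.png")[150:320,180:480]; cv2.imwrite("pics/topc.png",cv2.resize(a,(800,453),interpolation=cv2.INTER_CUBIC))
a=cv2.imread("pics/side0.png")[150:390,220:440]; cv2.imwrite("pics/sidec.png",cv2.resize(a,(550,600),interpolation=cv2.INTER_CUBIC))
```

```text
(no output)
```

View pics/topc.png

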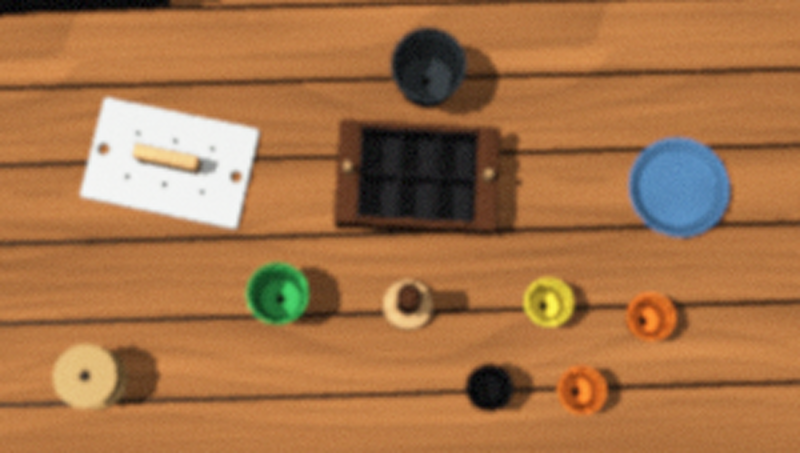

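View pics/sidec.png

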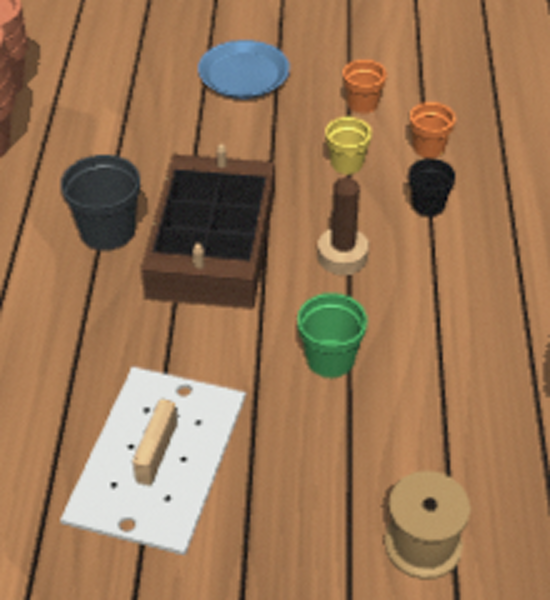

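Run:
```python
from h import *
c=cam("top")
h=toplane(c,[[218.6,205.5],[268.5,216]],.006)[:,:2]; print("holes",h,h.mean(0),np.linalg.norm(h[0]-h[1]),np.degrees(np.arctan2(*(h[0]-h[1])[::-1])))
h=toplane(c,[[310.5,212],[363.4,214.9]],.068)[:,:2]; print("dowels",h,h.mean(0),np.linalg.norm(h[0]-h[1]),np.degrees(np.arctan2(*(h[0]-h[1])[::-1])))
```

```text
holes [[0.61953076 0.29890084]
 [0.58501667 0.15646051]] [0.60227371 0.22768067] 0.14656217156574047 76.37942625750833
dowels [[ 0.58005367  0.03495979]
 [ 0.5680988  -0.1097914 ]] [ 0.57407623 -0.0374158 ] 0.14524402668484837 85.27870684456818
```

>>> play_rows([
  [20, -10, 0, 0, 0, -0.1, 1],
  [30, -17, -3, 0, 0, -0.104, 1],
  [30, -17, -3, 0, 0, -0.104, 1],
  [30, -17, -3, 0, 0, -0.104, 1],
  [30, -17, -3, 0, 0, -0.104, 1],
  [30, -17, -3, 0, 0, -0.104, 1],
  [30, -17, -3, 0, 0, -0.104, 1],
  [30, -17, -3, 0, 0, -0.104, 0.5],
  [30, -17, -3, 0, 0, -0.104, 0],
  [30, -17, -3, 0, 0, -0.104, 0],
  [30, -17, -3, 0, 0, -0.104, -0.2],
  [30, -17, -3, 0, 0, -0.104, -0.2],
  [30, -17, -3, 0, 0, -0.104, -0.2],
  [30, -17, -3, 0, 0, -0.102, -0.2],
  [16, -8, -3, 0, 0, 0, -0.2],
  [0, 0, 0, 0, 0, 0, -0.2],
  [0, 0, 0, 0, 0, 0, -0.2],
])

```text
t: 2.37
tcp_pos: [0.6024, 0.2281, 0.1962]
eef_rot: [[0.239, 0.971, -0.002], [0.971, -0.239, -0.0], [-0.001, -0.002, -1.0]]
wrist_force: [-0.0, 0.6, 1.0]
opening: 0.0343
```

Run:
```python
from h import *
s=ctrl.observe(); print(s["t"],s["tcp_pos"],s["eef_rot"].round(4),s["opening"])
cv2.imwrite("pics/w1.png",ctrl.camera("wrist"))
```

```text
2.3667 [0.60241229 0.22805998 0.19620406] [[ 2.385e-01  9.711e-01 -1.700e-03]
 [ 9.711e-01 -2.385e-01 -3.000e-04]
 [-7.000e-04 -1.600e-03 -1.000e+00]] 0.03427780637308944
```

View pics/w1.png

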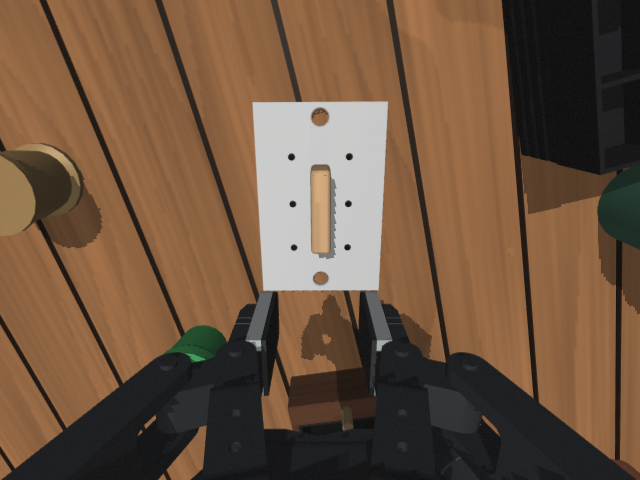

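Plate centred between the fingers; holes at (320,117) and (320.5,278).

Run:
```python
from h import *
s=ctrl.observe();c=cam("wrist",s)
a=toplane(c,[[320,116.5],[320.5,278],[254,102],[387,102],[379,290],[264,291]],.006)[:,:2]
print(a, a[:2].mean(0),a[2:].mean(0),np.linalg.norm(a[0]-a[1]))
print(np.degrees(np.arctan2(*(a[0]-a[1])[::-1])),np.degrees(np.arctan2(s["eef_rot"][1,0],s["eef_rot"][0,0])))
b=toplane(c,[[320.5,168],[320.5,253]],.04)[:,:2];print("bar",b.mean(0),b)
```

```text
[[0.62010465 0.30118688]
 [0.58599209 0.15888765]
 [0.57048311 0.32495395]
 [0.67584504 0.29918682]
 [0.63750172 0.13330242]
 [0.53007087 0.15843603]] [0.60304837 0.23003726] [0.60347519 0.2289698 ] 0.14633091468367676
76.51921375817516 76.28597141255834
bar [0.60330124 0.2308489 ] [[0.61159762 0.26503159]
 [0.59500485 0.19666622]]
```

>>> play_rows([
  [0.7, 1.2, -20, 0, 0, 0.003, -0.2],
  [0, 0, -35, 0, 0, 0, -0.2],
  [0, 0, -35, 0, 0, 0, -0.2],
  [0, 0, -30, 0, 0, 0, -0.2],
  [0, 0, -25, 0, 0, 0, -0.2],
  [0, 0, -18, 0, 0, 0, -0.2],
  [0, 0, -10, 0, 0, 0, -0.2],
  [0, 0, -5, 0, 0, 0, -0.2],
  [0, 0, 0, 0, 0, 0, -0.2],
  [0, 0, 0, 0, 0, 0, -0.4],
  [0, 0, 0, 0, 0, 0, -1],
  [0, 0, 0, 0, 0, 0, -1],
  [0, 0, 0, 0, 0, 0, -1],
  [0, 0, 0, 0, 0, 0, -1],
  [0, 0, 0, 0, 0, 0, -1],
  [0, 0, 0, 0, 0, 0, -1],
])

```text
t: 3.75
tcp_pos: [0.6041, 0.2309, 0.0215]
eef_rot: [[0.234, 0.972, 0.003], [0.972, -0.234, 0.002], [0.003, 0.003, -1.0]]
wrist_force: [-0.3, -0.2, 6.8]
opening: 0.015
```

>>> play_rows([
  [0, 0, 5, 0, 0, 0, -1],
  [0, 0, 10, 0, 0, 0, -1],
  [0, 0, 20, 0, 0, 0, -1],
  [0, 0, 25, 0, 0, 0, -1],
  [0, 0, 30, 0, 0, 0, -1],
  [0, 0, 30, 0, 0, 0, -1],
  [0, 0, 20, 0, 0, 0, -1],
  [0, 0, 10, 0, 0, 0, -1],
  [0, 0, 0, 0, 0, 0, -1],
  [0, 0, 0, 0, 0, 0, -1],
])

```text
t: 4.58
tcp_pos: [0.6026, 0.2301, 0.169]
eef_rot: [[0.234, 0.972, -0.0], [0.972, -0.234, -0.0], [-0.0, -0.0, -1.0]]
wrist_force: [-0.6, 1.0, -2.2]
opening: 0.0148
```

Run:
```python
from h import *
s=ctrl.observe(); print(s["t"],s["tcp_pos"],s["eef_rot"].round(4),s["opening"],s["wrist_force"])
cv2.imwrite("pics/w2.png",ctrl.camera("wrist"))
```

```text
4.5833 [0.60256278 0.23005208 0.16903949] [[ 2.339e-01  9.723e-01 -1.000e-04]
 [ 9.723e-01 -2.339e-01 -1.000e-04]
 [-2.000e-04 -1.000e-04 -1.000e+00]] 0.014773528823853842 [-0.64818492  1.04710875 -2.17416646]
```

View pics/w2.png

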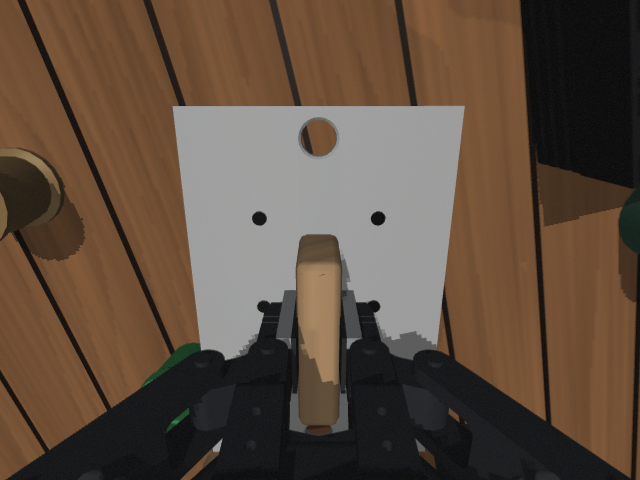

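>>> play_rows([
  [-2, -15, 0, 0, 0, 0.01, -1],
  [-3, -27, 0, 0, 0, 0.018, -1],
  [-3, -30, 0, 0, 0, 0.018, -1],
  [-3, -30, 0, 0, 0, 0.018, -1],
  [-3, -30, 0, 0, 0, 0.018, -1],
  [-3, -30, 0, 0, 0, 0.018, -1],
  [-3, -30, 0, 0, 0, 0.018, -1],
  [-3, -30, 0, 0, 0, 0.018, -1],
  [-3, -30, 0, 0, 0, 0.018, -1],
  [-3, -25, 0, 0, 0, 0, -1],
  [-1.6, -15, 0, 0, 0, 0, -1],
  [0, 0, 0, 0, 0, 0, -1],
  [0, 0, 0, 0, 0, 0, -1],
])

```text
t: 5.72
tcp_pos: [0.5707, -0.0625, 0.1672]
eef_rot: [[0.084, 0.996, -0.004], [0.996, -0.084, 0.001], [0.001, -0.004, -1.0]]
wrist_force: [-0.2, 0.2, -1.5]
opening: 0.0149
```

Run:
```python
from h import *
s=ctrl.observe(); print(s["t"],s["tcp_pos"],s["eef_rot"].round(4),s["opening"],s["wrist_force"])
cv2.imwrite("pics/w3.png",ctrl.camera("wrist"))
```

```text
5.7167 [ 0.57074279 -0.06246903  0.16715741] [[ 8.400e-02  9.965e-01 -4.100e-03]
 [ 9.965e-01 -8.400e-02  9.000e-04]
 [ 6.000e-04 -4.100e-03 -1.000e+00]] 0.014851693114262446 [-0.17058795  0.21392332 -1.50831455]
```

View pics/w3.png

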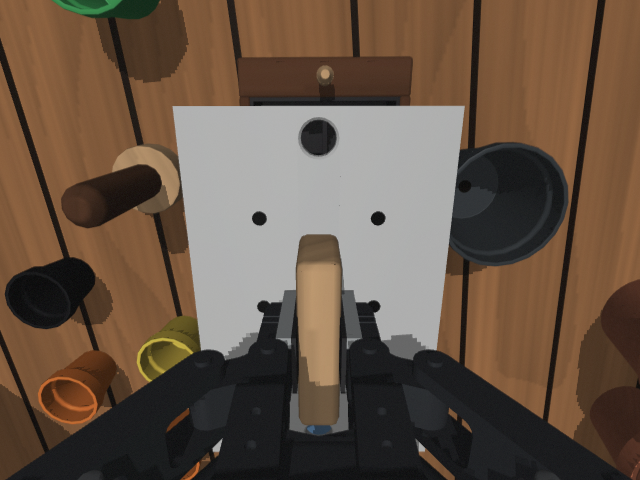

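Run:
```python
from h import *
im=cv2.imread("pics/w3.png")
cv2.imwrite("pics/w3c.png",cv2.resize(im[40:170,220:430],(800,495),interpolation=cv2.INTER_CUBIC))
```

```text
(no output)
```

View pics/w3c.png

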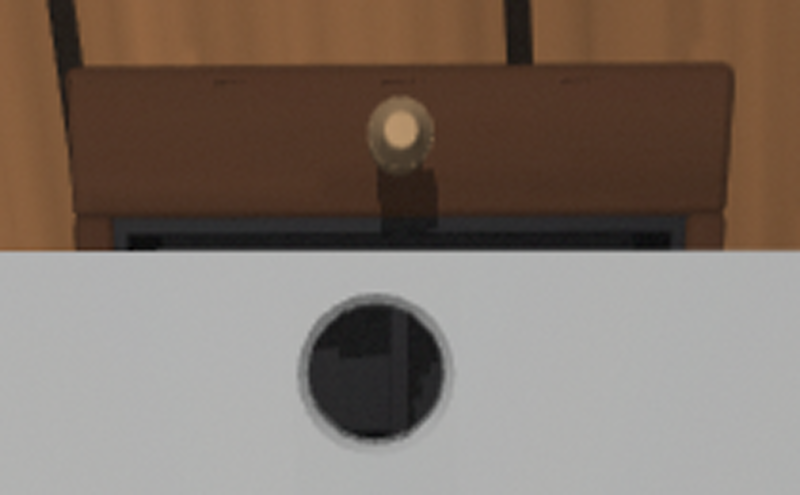

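Run:
```python
from h import *
s=ctrl.observe();c=cam("wrist",s)
R=s["eef_rot"];p=s["tcp_pos"]
f=lambda px,z:(toplane(c,px,z)-p)@R
print("dowel",f([325.2,73.9],.071)*1e3)
print("dowel base?")
ztop=p[2]-.0155
for zt in (ztop,ztop-.002,ztop+.002): print("hole",f([318.7,137.9],zt)*1e3,"corners",(f([[174,106.5],[464,106]],zt)*1e3).round(1).tolist())
print("rail",(f([[238.9,57.8],[411.6,57.3]],.045)*1e3).round(1).tolist())
```

```text
dowel [[100.05551035   3.5371321   96.56169944]]
dowel base?
hole [[70.89163016 -0.27897897 15.54825341]] corners [[82.5, -55.2, 15.7], [82.6, 54.7, 15.4]]
hole [[70.7398635  -0.27607275 17.54815461]] corners [[82.5, -55.9, 17.7], [82.6, 55.5, 17.4]]
hole [[71.04339682 -0.28188519 13.5483522 ]] corners [[82.5, -54.5, 13.7], [82.6, 54.0, 13.4]]
rail [[111.3, -49.9, 122.8], [111.5, 57.7, 122.4]]
```

>>> play_rows([
  [3, 15, -10, 0, 0, 0, -1],
  [2.9, 13.8, -20, 0, 0, 0, -1],
  [0, 0, -20, 0, 0, 0, -1],
  [0, 0, -8, 0, 0, 0, -1],
  [0, 0, 0, 0, 0, 0, -1],
  [0, 0, 0, 0, 0, 0, -1],
  [0, 0, 0, 0, 0, 0, -1],
])

```text
t: 6.35
tcp_pos: [0.5787, -0.0329, 0.1122]
eef_rot: [[0.082, 0.997, 0.001], [0.997, -0.082, -0.0], [0.0, 0.001, -1.0]]
wrist_force: [0.0, 0.2, -0.1]
opening: 0.0146
```

Run:
```python
from h import *
s=ctrl.observe(); print(s["t"],s["tcp_pos"],s["eef_rot"].round(4),s["opening"],s["wrist_force"])
im=ctrl.camera("wrist")
a=cv2.resize(im[80:200,220:420],(800,480),interpolation=cv2.INTER_CUBIC); cv2.imwrite("pics/w4c.png",a)
im=ctrl.camera("side")
cv2.imwrite("pics/s4c.png",cv2.resize(im[170:320,220:420],(800,600),interpolation=cv2.INTER_CUBIC))
```

```text
6.35 [ 0.57874137 -0.03286235  0.11224181] [[ 8.160e-02  9.967e-01  1.500e-03]
 [ 9.967e-01 -8.160e-02 -1.000e-04]
 [ 0.000e+00  1.500e-03 -1.000e+00]] 0.014568015390315072 [ 0.02288511  0.23401755 -0.06755186]
```

View pics/w4c.png

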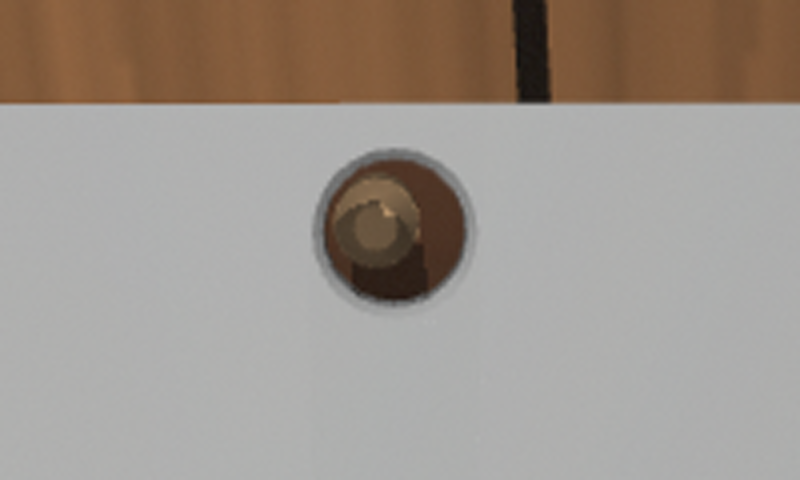

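View pics/s4c.png

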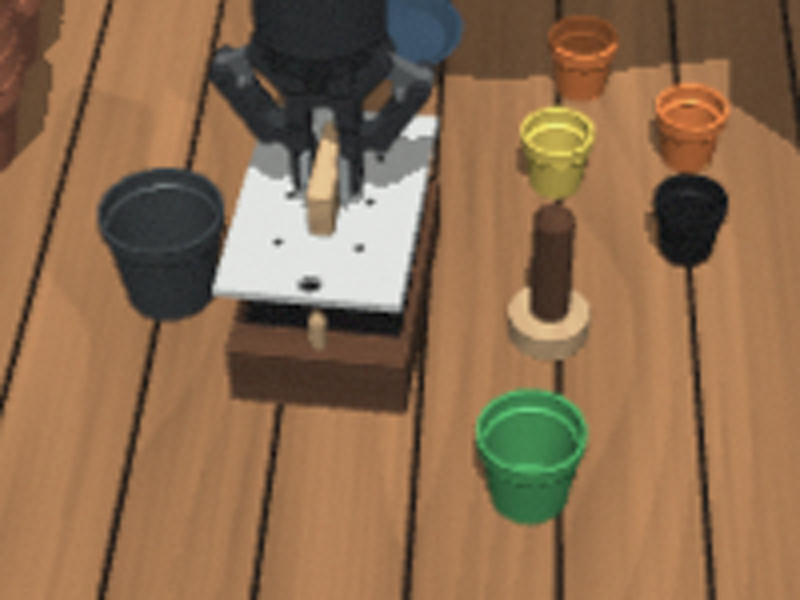

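```bash
cat > m.py <<'E'
from h import *
import sys
# args: dowel px, hole px (full image)
def off(dpx,hpx):
    s=ctrl.observe();c=cam("wrist",s); zt=s["tcp_pos"][2]-.0155
    return (toplane(c,dpx,.071)-toplane(c,hpx,zt))[0,:2]*1e3
E
python3 -c "
from m import *
print(off([314,137.25],[318.75,138]))"
```

```text
[-2.18585642 -1.48404895]
```

>>> play_rows([
  [-2.2, -1.5, -4, 0, 0, 0, -1],
  [0, 0, -6, 0, 0, 0, -1],
  [0, 0, 0, 0, 0, 0, -1],
  [0, 0, 0, 0, 0, 0, -1],
  [0, 0, 0, 0, 0, 0, -1],
  [0, 0, 0, 0, 0, 0, -1],
  [0, 0, 0, 0, 0, 0, -1],
  [0, 0, 0, 0, 0, 0, -1],
])

```text
t: 7.12
tcp_pos: [0.576, -0.0345, 0.1014]
eef_rot: [[0.082, 0.997, 0.0], [0.997, -0.082, -0.0], [0.0, 0.0, -1.0]]
wrist_force: [0.3, 0.5, -2.1]
opening: 0.0148
```

Run:
```python
from h import *
s=ctrl.observe(); print(s["t"],s["tcp_pos"],s["eef_rot"].round(4),s["opening"],s["wrist_force"])
im=ctrl.camera("wrist")
a=cv2.resize(im[80:200,220:420],(800,480),interpolation=cv2.INTER_CUBIC); cv2.imwrite("pics/w5c.png",a)
print(ctrl.observe()["tcp_pos"])
im=ctrl.camera("top")
cv2.imwrite("pics/t5c.png",cv2.resize(im[160:270,270:420],(800,586),interpolation=cv2.INTER_CUBIC))
```

```text
7.1167 [ 0.57596586 -0.03451465  0.10143009] [[ 8.190e-02  9.966e-01  3.000e-04]
 [ 9.966e-01 -8.190e-02 -0.000e+00]
 [ 0.000e+00  3.000e-04 -1.000e+00]] 0.014756558167009699 [ 0.28642838  0.48147521 -2.11769277]
[ 0.57594996 -0.03450837  0.10142359]
```

View pics/w5c.png

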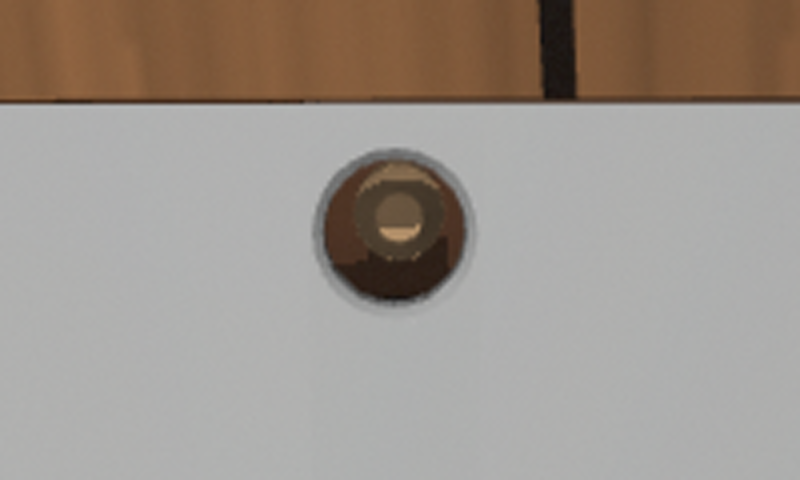

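View pics/t5c.png

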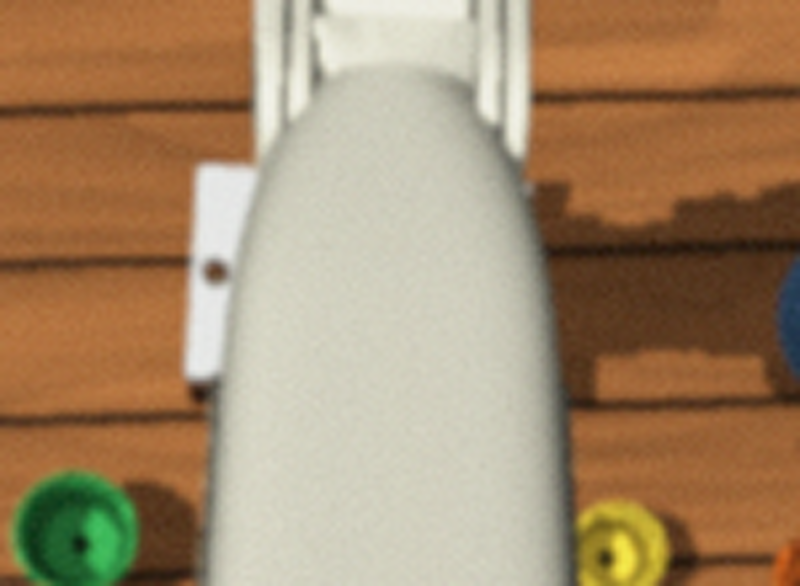

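```bash
python3 -c "
from m import *
print(off([319.75,134.25],[318.75,138]))
h=lambda c:0
s=ctrl.observe(); print(np.degrees(np.arctan2(s['eef_rot'][1,0],s['eef_rot'][0,0])))
c=cam('top'); px=np.array([[270+215/5.333,160+270/5.333]]); p=toplane(c,px,s['tcp_pos'][2]-.0155); print(p-s['tcp_pos'])"
```

```text
[0.485633   0.37954734]
85.30459565863573
[[ 0.0040152   0.06955327 -0.0155    ]]
```

Within 0.6 mm. Lowering, watching the force.

>>> play_rows([
  [0.4, 0.4, -4, 0, 0, 0, -1],
  [0, 0, -4, 0, 0, 0, -1],
  [0, 0, -4, 0, 0, 0, -1],
  [0, 0, -4, 0, 0, 0, -1],
  [0, 0, 0, 0, 0, 0, -1],
  [0, 0, 0, 0, 0, 0, -1],
])

```text
t: 7.72
tcp_pos: [0.5758, -0.0341, 0.0847]
eef_rot: [[0.082, 0.997, -0.001], [0.997, -0.082, 0.0], [-0.0, -0.001, -1.0]]
wrist_force: [-0.7, -0.3, -1.8]
opening: 0.015
```

>>> play_rows([
  [0, 0, -4, 0, 0, 0, -1],
  [0, 0, -4, 0, 0, 0, -1],
  [0, 0, -4, 0, 0, 0, -1],
  [0, 0, -3, 0, 0, 0, -1],
  [0, 0, -1.5, 0, 0, 0, -1],
  [0, 0, 0, 0, 0, 0, -1],
  [0, 0, 0, 0, 0, 0, -1],
])

```text
t: 8.3
tcp_pos: [0.5762, -0.0341, 0.0687]
eef_rot: [[0.082, 0.997, -0.0], [0.997, -0.082, 0.0], [-0.0, -0.0, -1.0]]
wrist_force: [0.0, 0.4, -0.9]
opening: 0.0151
```

>>> play_rows([
  [0, 0, -1, 0, 0, 0, -1],
  [0, 0, -1, 0, 0, 0, -1],
  [0, 0, -0.5, 0, 0, 0, -1],
  [0, 0, 0, 0, 0, 0, -1],
  [0, 0, 0, 0, 0, 0, -1],
])

```text
t: 8.72
tcp_pos: [0.5763, -0.0341, 0.0665]
eef_rot: [[0.082, 0.997, 0.0], [0.997, -0.082, 0.0], [0.0, 0.0, -1.0]]
wrist_force: [-0.8, -0.4, -1.1]
opening: 0.0148
```

Run:
```python
from h import *
im=ctrl.camera("wrist"); cv2.imwrite("pics/w6.png",im)
im=ctrl.camera("side")
cv2.imwrite("pics/s6c.png",cv2.resize(im[170:320,220:420],(800,600),interpolation=cv2.INTER_CUBIC))
```

```text
(no output)
```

View pics/w6.png

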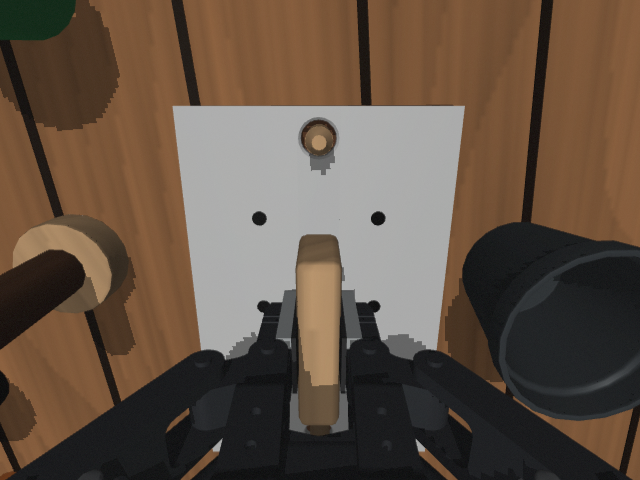

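View pics/s6c.png

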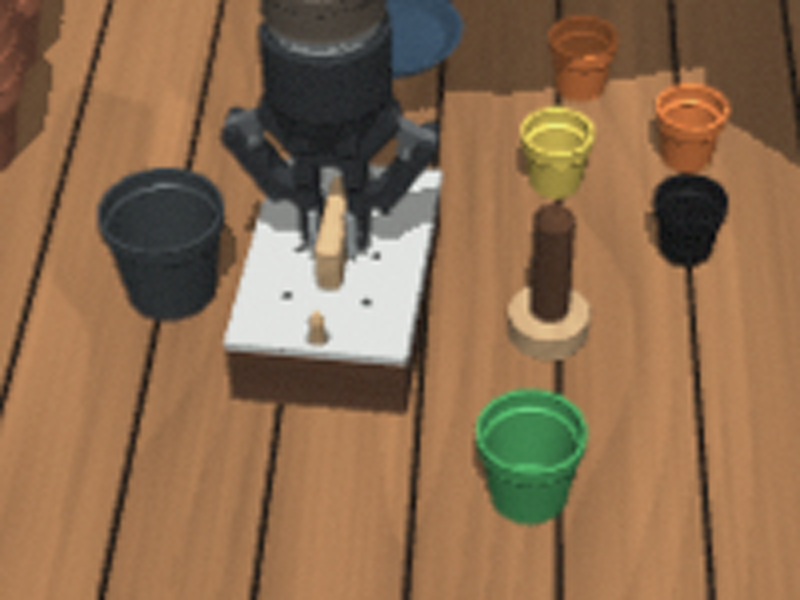

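>>> play_rows([
  [0, 0, -0.7, 0, 0, 0, -1],
  [0, 0, -0.7, 0, 0, 0, -1],
  [0, 0, 0, 0, 0, 0, -1],
  [0, 0, 0, 0, 0, 0, -1],
])

```text
t: 9.15
tcp_pos: [0.5764, -0.0341, 0.0664]
eef_rot: [[0.082, 0.997, 0.001], [0.997, -0.082, -0.0], [0.0, 0.001, -1.0]]
wrist_force: [-3.4, 0.0, 7.4]
opening: 0.0152
```

>>> play_rows([
  [0, 0, 0.5, 0, 0, 0, -0.4],
  [0, 0, 0, 0, 0, 0, -0.3],
  [0, 0, 0, 0, 0, 0, -0.2],
  [0, 0, 0, 0, 0, 0, -0.2],
  [0, 0, 0, 0, 0, 0, -0.2],
  [0, 0, 3, 0, 0, 0, -0.2],
  [0, 0, 8, 0, 0, 0, -0.2],
  [0, 0, 20, 0, 0, 0, -0.2],
  [0, 0, 30, 0, 0, 0, -0.2],
  [0, 0, 35, 0, 0, 0, 0.2],
  [0, 0, 25, 0, 0, 0, 1],
  [0, 0, 15, 0, 0, 0, 1],
  [0, 0, 0, 0, 0, 0, 1],
  [0, 0, 0, 0, 0, 0, 1],
])

```text
t: 10.32
tcp_pos: [0.577, -0.0342, 0.203]
eef_rot: [[0.082, 0.997, 0.003], [0.997, -0.082, -0.0], [0.0, 0.003, -1.0]]
wrist_force: [-0.3, -0.6, 0.0]
opening: 0.0852
```

Run:
```python
from h import *
im=ctrl.camera("wrist"); cv2.imwrite("pics/w7.png",im)
im=ctrl.camera("side")
cv2.imwrite("pics/s7c.png",cv2.resize(im[170:320,220:420],(800,600),interpolation=cv2.INTER_CUBIC))
```

```text
(no output)
```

View pics/w7.png

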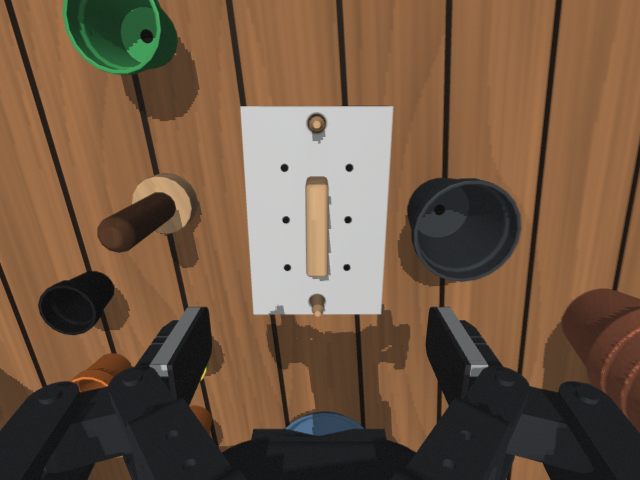

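View pics/s7c.png

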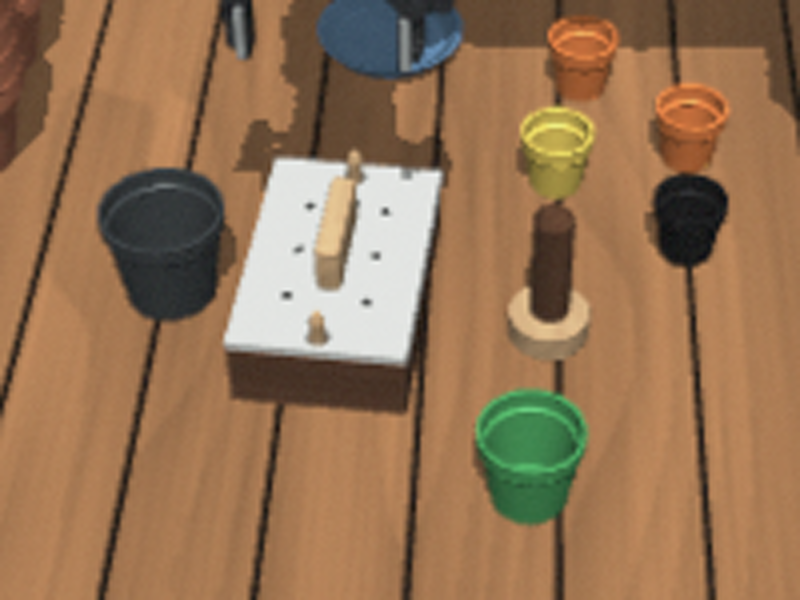

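Run:
```python
from h import *
c=cam("top"); print("med top",toplane(c,[284.3,260.2],.058))
print("small top",toplane(c,[180+549*.375,150+301*.375],.046))
print("tamper foot top", toplane(c,[180+408*.375,150+304*.375],.012))
print("saucer top", toplane(c,[180+680*.375,150+187*.375],.014))
c=cam("side"); print("med side",toplane(c,[220+332*.4,150+328*.4],.058))
print("small side",toplane(c,[220+348*.4,150+139*.4],.046))
print("saucer side",toplane(c,[220+244*.4,150+68*.4],.014))
```

```text
med top [[0.45041265 0.10945971 0.058     ]]
small top [[ 0.43657789 -0.16823356  0.046     ]]
tamper foot top [[ 0.44117415 -0.02373079  0.012     ]]
saucer top [[ 0.55866794 -0.31914729  0.014     ]]
med side [[0.45261416 0.12359535 0.058     ]]
small side [[ 0.43767966 -0.15306678  0.046     ]]
saucer side [[ 0.55938008 -0.31497673  0.014     ]]
```

>>> play_rows([
  [-12, 15, 0, 0, 0, 0, 1],
  [-24, 27, 0, 0, 0, 0, 1],
  [-26, 30, 0, 0, 0, 0, 1],
  [-26, 30, 0, 0, 0, 0, 1],
  [-24, 27, 0, 0, 0, 0, 1],
  [-14, 18, 0, 0, 0, 0, 1],
  [0, 0, 0, 0, 0, 0, 1],
  [0, 0, 0, 0, 0, 0, 1],
  [0, 0, 0, 0, 0, 0, 1],
])

```text
t: 11.17
tcp_pos: [0.4501, 0.1126, 0.2006]
eef_rot: [[0.082, 0.997, -0.001], [0.997, -0.082, -0.001], [-0.001, -0.001, -1.0]]
wrist_force: [0.2, 0.0, 0.7]
opening: 0.0854
```

Run:
```python
from h import *
s=ctrl.observe(); print(s["tcp_pos"],s["eef_rot"].round(4))
im=ctrl.camera("wrist"); cv2.imwrite("pics/w8.png",im)
print([(r["centre"],r["conf"]) for r in ctrl.spot_in("wrist","pot_medium")])
```

```text
[0.450111   0.112589   0.20055387] [[ 8.170e-02  9.967e-01 -1.300e-03]
 [ 9.967e-01 -8.170e-02 -8.000e-04]
 [-9.000e-04 -1.200e-03 -1.000e+00]]
[([324.4, 219.8], 0.6)]
```

View pics/w8.png

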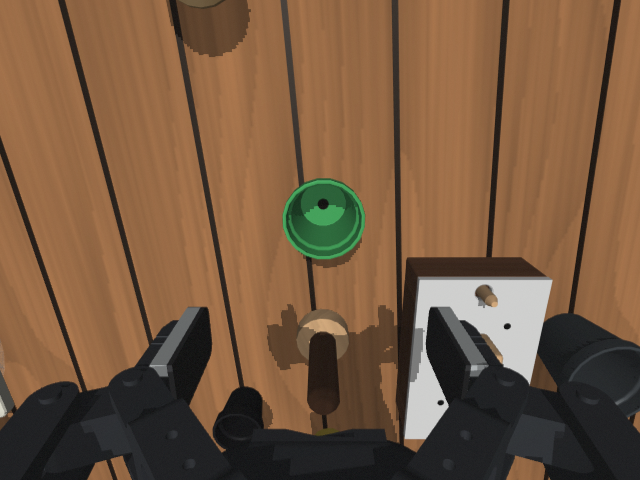

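Run:
```python
from h import *
s=ctrl.observe(); c=cam("wrist",s)
print("med",toplane(c,[[324,219],[283,219],[365,219],[324,179],[324,259]],.058))
print("tamper foot top",toplane(c,[[322.5,334]],.02))
print((toplane(c,[324,219],.058)-s["tcp_pos"])[0,:2]*1e3)
```

```text
med [[0.45455884 0.11248659 0.058     ]
 [0.42322077 0.11511885 0.058     ]
 [0.48589689 0.10985432 0.058     ]
 [0.45699834 0.14325951 0.058     ]
 [0.45194177 0.07947371 0.058     ]]
tamper foot top [[ 0.44357861 -0.01432692  0.02      ]]
[3.88462296 0.35398041]
```

>>> play_rows([
  [3.5, -1.5, -15, 0, 0, 0, 1],
  [0, 0, -35, 0, 0, 0, 1],
  [0, 0, -35, 0, 0, 0, 1],
  [0, 0, -32, 0, 0, 0, 1],
  [0, 0, -25, 0, 0, 0, 1],
  [0, 0, -15, 0, 0, 0, 1],
  [0, 0, -8, 0, 0, 0, 1],
  [0, 0, 0, 0, 0, 0, 1],
  [0, 0, 0, 0, 0, 0, 0.9],
  [0, 0, 0, 0, 0, 0, 0.6],
  [0, 0, 0, 0, 0, 0, 0.4],
  [0, 0, 0, 0, 0, 0, 0],
  [0, 0, 0, 0, 0, 0, -1],
  [0, 0, 0, 0, 0, 0, -1],
  [0, 0, 0, 0, 0, 0, -1],
])

```text
t: 12.52
tcp_pos: [0.4551, 0.1117, 0.0386]
eef_rot: [[0.082, 0.997, 0.004], [0.997, -0.082, 0.001], [0.001, 0.003, -1.0]]
wrist_force: [-2.1, -0.7, 5.9]
opening: 0.0606
```

Run:
```python
from h import *
s=ctrl.observe(); print(s["tcp_pos"],s["opening"])
im=ctrl.camera("wrist"); cv2.imwrite("pics/w9.png",im)
```

```text
[0.45505223 0.11174781 0.03858009] 0.060553096141147206
```

View pics/w9.png

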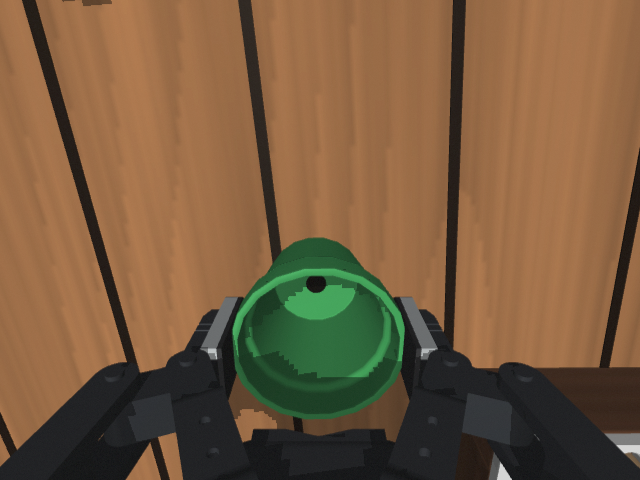

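>>> play_rows([
  [0, 0, 8, 0, 0, 0, -1],
  [0, 0, 20, 0, 0, 0, -1],
  [0, 0, 35, 0, 0, 0, -1],
  [0, 0, 35, 0, 0, 0, -1],
  [0, 0, 30, 0, 0, 0, -1],
  [4, -15, 20, 0, 0, 0, -1],
  [6, -28, 5, 0, 0, 0, -1],
  [7, -33, 0, 0, 0, 0, -1],
  [7, -33, 0, 0, 0, 0, -1],
  [7, -33, 0, 0, 0, 0, -1],
  [7, -33, 0, 0, 0, 0, -1],
  [7, -33, 0, 0, 0, 0, -1],
  [7, -33, 0, 0, 0, 0, -1],
  [7, -33, 0, 0, 0, 0, -1],
  [7, -33, 0, 0, 0, 0, -1],
  [7, -33, 0, 0, 0, 0, -1],
  [7, -33, 0, 0, 0, 0, -1],
  [7, -33, 0, 0, 0, 0, -1],
  [7, -33, 0, 0, 0, 0, -1],
  [7, -25, 0, 0, 0, 0, -1],
])

```text
t: 14.23
tcp_pos: [0.5547, -0.3555, 0.1907]
eef_rot: [[0.084, 0.997, 0.001], [0.996, -0.084, -0.002], [-0.001, 0.001, -1.0]]
wrist_force: [1.4, 0.3, -1.1]
opening: 0.0602
```

>>> play_rows([
  [3, -15, 0, 0, 0, 0, -1],
  [0, 0, 0, 0, 0, 0, -1],
  [0, 0, 0, 0, 0, 0, -1],
  [0, 0, 0, 0, 0, 0, -1],
])

```text
t: 14.57
tcp_pos: [0.5576, -0.3668, 0.1899]
eef_rot: [[0.081, 0.997, 0.0], [0.997, -0.081, 0.001], [0.001, 0.0, -1.0]]
wrist_force: [-0.0, -0.1, -0.4]
opening: 0.0605
```

Run:
```python
from h import *
s=ctrl.observe(); print(s["tcp_pos"],s["eef_rot"].round(4))
im=ctrl.camera("wrist"); cv2.imwrite("pics/w10.png",im)
```

```text
[ 0.55757825 -0.36679816  0.18992749] [[ 8.150e-02  9.967e-01  1.000e-04]
 [ 9.967e-01 -8.150e-02  5.000e-04]
 [ 5.000e-04  0.000e+00 -1.000e+00]]
```

View pics/w10.png

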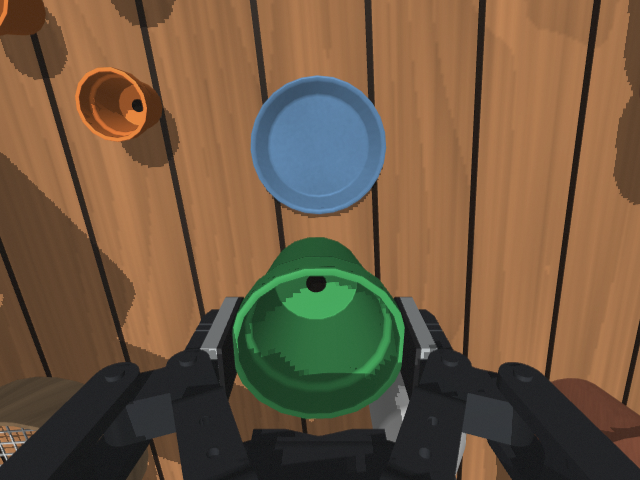

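Run:
```python
from h import *
s=ctrl.observe(); c=cam("wrist",s); z=s["tcp_pos"][2]
a=toplane(c,[318.5,146],.015)[0];b=toplane(c,[319,342.5],z+.0194)[0]
e=toplane(c,[318,143.5],.007)[0]
hb=toplane(c,[316.5,284],z-.0386+.003)[0]
print("saucer",a,e,"pot rim",b,"pot hole",hb,(b-s["tcp_pos"])@s["eef_rot"])
print("delta",(a-b)*1e3,(e-hb)*1e3)
print(np.ptp(toplane(c,[[251,146],[386,146]],.015)[:,0]),np.ptp(toplane(c,[[234,342],[404,342]],z+.0194)[:,0]))
for v in (76,216): print(toplane(c,[318.5,v],.015))
for v in (268,417): print(toplane(c,[318.5,v],z+.0194))
```

```text
saucer [ 0.56173359 -0.31405514  0.015     ] [ 0.56143296 -0.31277899  0.007     ] pot rim [ 0.55761086 -0.36430828  0.20943943] pot hole [ 0.55618553 -0.36797448  0.15443943] [ 0.00209839 -0.00023669 -0.01939927]
delta [   4.1227288    50.25314115 -194.43943277] [   5.24742385   55.19549453 -147.43943277]
0.10824459861238933 0.060826274634117605
[[ 0.56596953 -0.26211772  0.015     ]]
[[ 0.55697992 -0.37234039  0.015     ]]
[[ 0.55979814 -0.33528046  0.20943943]]
[[ 0.5546923  -0.3978838   0.20943943]]
```

>>> play_rows([
  [1, 12, 0, 0, 0, 0, -1],
  [2, 25, 0, 0, 0, 0, -1],
  [1.3, 13, -10, 0, 0, 0, -1],
  [0, 0, -25, 0, 0, 0, -1],
  [0, 0, -30, 0, 0, 0, -1],
  [0, 0, -30, 0, 0, 0, -1],
  [0, 0, -20, 0, 0, 0, -1],
  [0, 0, -10, 0, 0, 0, -1],
  [0, 0, -5, 0, 0, 0, -1],
  [0, 0, 0, 0, 0, 0, -1],
  [0, 0, 0, 0, 0, 0, -1],
  [0, 0, 0, 0, 0, 0, -1],
])

```text
t: 15.62
tcp_pos: [0.5634, -0.3181, 0.0615]
eef_rot: [[0.082, 0.997, 0.003], [0.997, -0.082, -0.002], [-0.001, 0.003, -1.0]]
wrist_force: [0.6, -0.5, -0.6]
opening: 0.0607
```

Run:
```python
from h import *
s=ctrl.observe(); print(s["tcp_pos"],s["wrist_force"])
im=ctrl.camera("wrist"); cv2.imwrite("pics/w11.png",im)
im=ctrl.camera("side")
cv2.imwrite("pics/s11c.png",cv2.resize(im[120:240,240:400],(800,600),interpolation=cv2.INTER_CUBIC))
```

```text
[ 0.56335497 -0.31807795  0.06153611] [ 0.59121737 -0.50447975 -0.57785689]
```

View pics/w11.png

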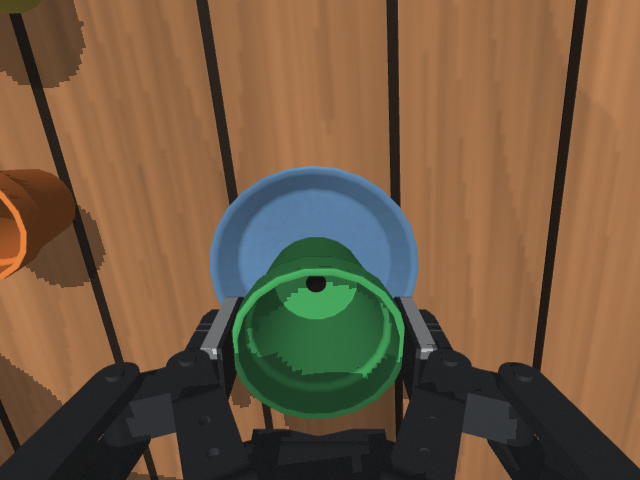

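View pics/s11c.png

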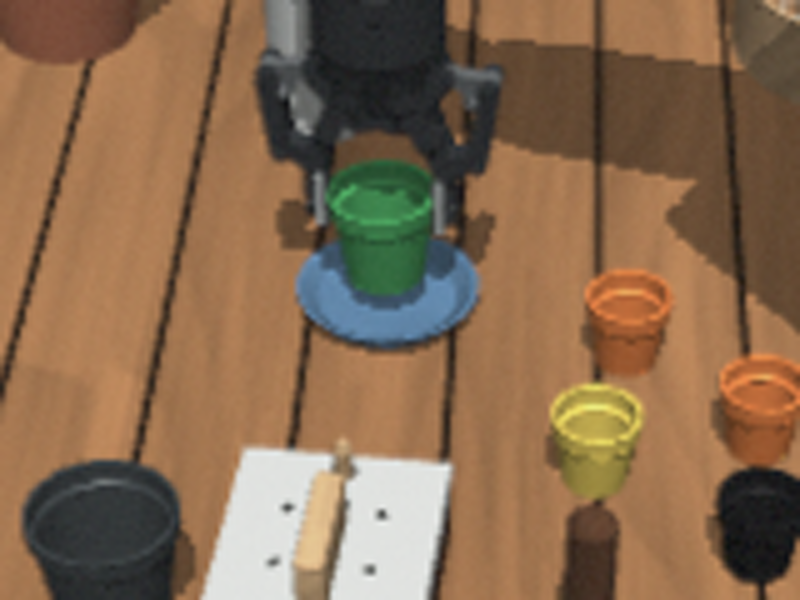

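Run:
```python
from h import *
s=ctrl.observe(); c=cam("wrist",s); z=s["tcp_pos"][2]
a=toplane(c,[314.5,167],.016)[0]; w=toplane(c,[[211,256],[418,256]],.015)
R=s["eef_rot"]; print("far rim centre", a-.055*R[:,0], w.mean(0), np.ptp(w[:,0]))
print("pot",s["tcp_pos"]+.0004*R[:,0]-.0002*R[:,1])
# foot far edge of pot at floor: front bottom edge row? floor far edge
print("floor far", toplane(c,[315,188],.006)[0]-.037*R[:,0])
```

```text
far rim centre [ 0.56104596 -0.31793948  0.01607606] [ 0.56165673 -0.30902783  0.015     ] 0.10682954505982145
pot [ 0.56296326 -0.3177941   0.06126656]
floor far [ 0.56166736 -0.31219758  0.00605117]
```

>>> play_rows([
  [-1.6, 0.7, -4, 0, 0, 0, -1],
  [0, 0, -4, 0, 0, 0, -1],
  [0, 0, -3, 0, 0, 0, -1],
  [0, 0, -2, 0, 0, 0, -1],
  [0, 0, 0, 0, 0, 0, -1],
  [0, 0, 0, 0, 0, 0, -1],
])

```text
t: 16.22
tcp_pos: [0.5602, -0.3168, 0.046]
eef_rot: [[0.082, 0.997, -0.001], [0.997, -0.082, 0.0], [0.0, -0.001, -1.0]]
wrist_force: [0.5, -0.4, -0.8]
opening: 0.061
```

>>> play_rows([
  [0, 0, -1, 0, 0, 0, -1],
  [0, 0, -1, 0, 0, 0, -1],
  [0, 0, 0, 0, 0, 0, -1],
  [0, 0, 0, 0, 0, 0, -1],
])

```text
t: 16.55
tcp_pos: [0.5607, -0.3171, 0.0448]
eef_rot: [[0.082, 0.997, 0.001], [0.997, -0.082, -0.0], [-0.0, 0.001, -1.0]]
wrist_force: [-1.0, -1.1, 1.1]
opening: 0.0605
```

>>> play_rows([
  [0, 0, -0.7, 0, 0, 0, -1],
  [0, 0, 0, 0, 0, 0, -1],
  [0, 0, 0, 0, 0, 0, -1],
])

```text
t: 16.8
tcp_pos: [0.5606, -0.3172, 0.0447]
eef_rot: [[0.082, 0.997, 0.001], [0.997, -0.082, -0.001], [-0.001, 0.001, -1.0]]
wrist_force: [-2.3, -0.1, 4.8]
opening: 0.0604
```

>>> play_rows([
  [0, 0, 0, 0, 0, 0, 0.5],
  [0, 0, 0, 0, 0, 0, 0.8],
  [0, 0, 0, 0, 0, 0, 1],
  [0, 0, 0, 0, 0, 0, 1],
  [0, 0, 0, 0, 0, 0, 1],
  [0, 0, 0, 0, 0, 0, 1],
  [0, 0, 4, 0, 0, 0, 1],
  [0, 0, 12, 0, 0, 0, 1],
  [0, 0, 30, 0, 0, 0, 1],
  [0, 0, 35, 0, 0, 0, 1],
  [0, 0, 35, 0, 0, 0, 1],
  [0, 0, 25, 0, 0, 0, 1],
  [0, 0, 15, 0, 0, 0, 1],
  [0, 0, 0, 0, 0, 0, 1],
  [0, 0, 0, 0, 0, 0, 1],
])

```text
t: 18.05
tcp_pos: [0.5611, -0.3173, 0.2015]
eef_rot: [[0.082, 0.997, 0.003], [0.997, -0.082, -0.002], [-0.001, 0.003, -1.0]]
wrist_force: [-0.4, -0.5, -0.0]
opening: 0.0853
```

Run:
```python
from h import *
s=ctrl.observe(); print(s["t"],s["tcp_pos"],s["wrist_force"])
im=ctrl.camera("wrist"); cv2.imwrite("pics/w12.png",im)
im=ctrl.camera("side")
cv2.imwrite("pics/s12c.png",cv2.resize(im[120:240,240:400],(800,600),interpolation=cv2.INTER_CUBIC))
```

```text
18.05 [ 0.56107428 -0.31727189  0.2015412 ] [-0.41027825 -0.46774568 -0.04203578]
```

View pics/w12.png

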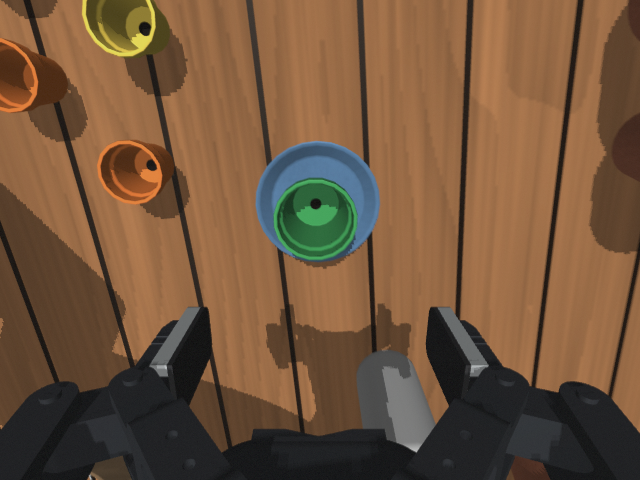

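View pics/s12c.png

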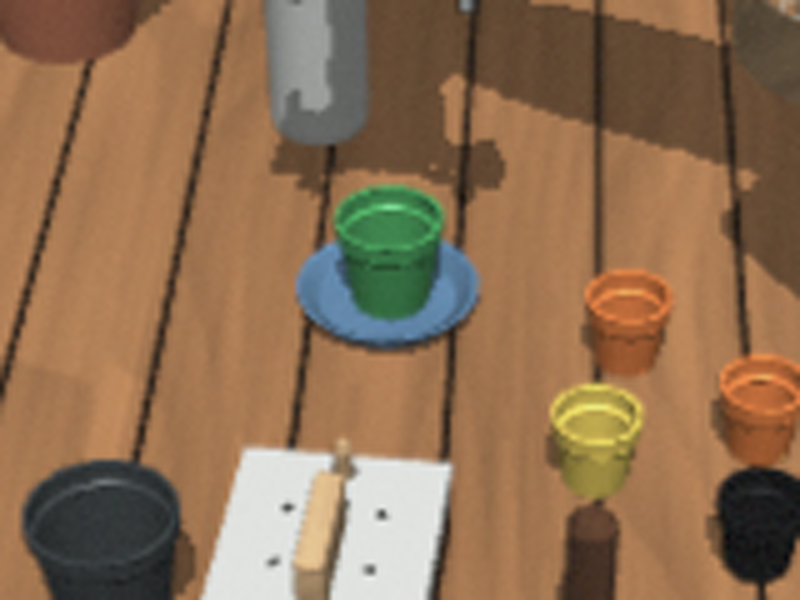

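Run:
```python
from h import *
s=ctrl.observe(); c=cam("wrist",s); R=s["eef_rot"]
print("saucer far rim", toplane(c,[317.5,141.5],.016)[0]-.055*R[:,0], toplane(c,[[256,200],[379,200]],.015).mean(0))
r=toplane(c,[[274,219],[357,219]],.064); v=toplane(c,[[315.5,178],[315.5,260]],.064)
print("pot",r.mean(0),v.mean(0),np.linalg.norm(r[0]-r[1]),np.linalg.norm(v[0]-v[1]))
print("hole",toplane(c,[315.5,204],.009))
cs=cam("side"); sc=lambda x,y:[240+x/5,120+y/5]
print("side: saucer",toplane(cs,[sc(297,287),sc(480,287)],.015).mean(0),"pot rim",toplane(cs,sc(389.5,219),.064))
```

```text
saucer far rim [ 0.55832808 -0.31582561  0.015944  ] [ 0.5587093  -0.31022825  0.015     ]
pot [ 0.5571827  -0.31290402  0.064     ] [ 0.55709093 -0.3140387   0.064     ] 0.061744111833721534 0.06358039530828567
hole [[ 0.55651761 -0.31511507  0.009     ]]
side: saucer [ 0.55893182 -0.31270249  0.015     ] pot rim [[ 0.55741522 -0.31247303  0.064     ]]
```

>>> play_rows([
  [-12, 15, 0, 0, 0, 0, 1],
  [-24, 29, 0, 0, 0, 0, 1],
  [-26, 32, 0, 0, 0, 0, 0.8],
  [-26, 32, 0, 0, 0, 0, 0.75],
  [-23, 29, 0, 0, 0, 0, 0.75],
  [-12, 13, 0, 0, 0, 0, 0.75],
  [0, 0, 0, 0, 0, 0, 0.75],
  [0, 0, 0, 0, 0, 0, 0.75],
  [0, 0, 0, 0, 0, 0, 0.75],
])

```text
t: 18.9
tcp_pos: [0.4378, -0.1673, 0.199]
eef_rot: [[0.082, 0.997, -0.001], [0.997, -0.082, -0.0], [-0.0, -0.001, -1.0]]
wrist_force: [0.0, -0.2, 0.3]
opening: 0.0744
```

Run:
```python
from h import *
s=ctrl.observe(); print(s["t"],s["tcp_pos"],s["eef_rot"].round(4),s["opening"])
im=ctrl.camera("wrist"); cv2.imwrite("pics/w13.png",im)
```

```text
18.9 [ 0.43779045 -0.16729992  0.19903386] [[ 8.200e-02  9.966e-01 -6.000e-04]
 [ 9.966e-01 -8.200e-02 -1.000e-04]
 [-1.000e-04 -5.000e-04 -1.000e+00]] 0.07444247370388436
```

View pics/w13.png

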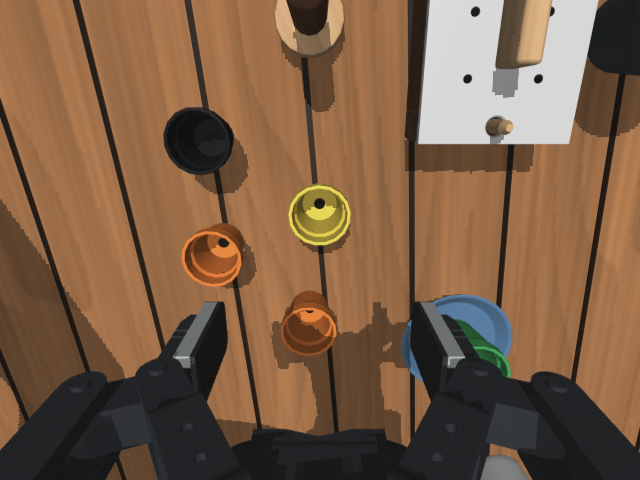

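Run:
```python
from h import *
s=ctrl.observe(); c=cam("wrist",s)
r=toplane(c,[[289,214],[350,214],[319.5,185],[319.5,244]],.046); print(r[:2].mean(0),r[2:].mean(0),(r[:2].mean(0)-s["tcp_pos"])*1e3)
print("tray -y end corner",toplane(c,[[418,141],[569,143]],.051),"dowel",toplane(c,[507,127],.071))
```

```text
[ 0.43869486 -0.16579426  0.046     ] [ 0.43860909 -0.16682628  0.046     ] [   0.63086754    1.79980949 -153.08875293]
tray -y end corner [[ 0.51516137 -0.11519723  0.051     ]
 [ 0.62547876 -0.12581643  0.051     ]] dowel [[ 0.56981983 -0.10885947  0.071     ]]
```

>>> play_rows([
  [0.7, 0, -15, 0, 0, 0, 0.75],
  [0, 0, -35, 0, 0, 0, 0.75],
  [0, 0, -38, 0, 0, 0, 0.75],
  [0, 0, -36, 0, 0, 0, 0.75],
  [0, 0, -28, 0, 0, 0, 0.75],
  [0, 0, -16, 0, 0, 0, 0.75],
  [0, 0, -8, 0, 0, 0, 0.75],
  [0, 0, 0, 0, 0, 0, 0.75],
  [0, 0, 0, 0, 0, 0, 0.5],
  [0, 0, 0, 0, 0, 0, 0.3],
  [0, 0, 0, 0, 0, 0, 0.1],
  [0, 0, 0, 0, 0, 0, 0],
  [0, 0, 0, 0, 0, 0, -1],
  [0, 0, 0, 0, 0, 0, -1],
  [0, 0, 0, 0, 0, 0, -1],
])

```text
t: 20.2
tcp_pos: [0.4395, -0.1676, 0.0256]
eef_rot: [[0.082, 0.997, 0.003], [0.997, -0.082, -0.002], [-0.001, 0.004, -1.0]]
wrist_force: [-1.0, -0.4, 6.3]
opening: 0.0466
```

Run:
```python
from h import *
s=ctrl.observe(); print(s["tcp_pos"],s["opening"])
im=ctrl.camera("wrist"); cv2.imwrite("pics/w14.png",im)
```

```text
[ 0.43951579 -0.16759066  0.02557138] 0.04662686536517979
```

View pics/w14.png

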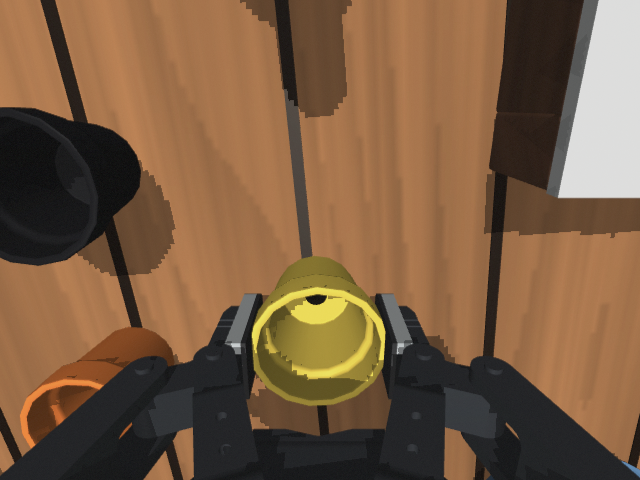

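>>> play_rows([
  [0, 0, 8, 0, 0, 0, -1],
  [0, 0, 25, 0, 0, 0, -1],
  [0, 0, 35, 0, 0, 0, -1],
  [10, -1, 35, 0, 0, 0, -1],
  [25, -3, 17, 0, 0, 0, -1],
  [30, -3.5, 0, 0, 0, 0, -1],
  [30, -3.5, 0, 0, 0, 0, -1],
  [22, -2.5, 0, 0, 0, 0, -1],
  [10.5, -1, -20, 0, 0, 0, -1],
  [0, 0, -30, 0, 0, 0, -1],
  [0, 0, -30, 0, 0, 0, -1],
  [0, 0, -15, 0, 0, 0, -1],
  [0, 0, -5, 0, 0, 0, -1],
  [0, 0, 0, 0, 0, 0, -1],
  [0, 0, 0, 0, 0, 0, -1],
])

```text
t: 21.5
tcp_pos: [0.5664, -0.1816, 0.045]
eef_rot: [[0.082, 0.997, 0.002], [0.997, -0.082, -0.0], [-0.0, 0.002, -1.0]]
wrist_force: [0.4, -0.7, -0.6]
opening: 0.0467
```

Run:
```python
from h import *
s=ctrl.observe(); print(s["tcp_pos"],s["opening"])
im=ctrl.camera("wrist"); cv2.imwrite("pics/w15.png",im)
im=ctrl.camera("side")
cv2.imwrite("pics/s15c.png",cv2.resize(im[120:270,220:420],(800,600),interpolation=cv2.INTER_CUBIC))
```

```text
[ 0.56640556 -0.18162214  0.04496178] 0.046731714752760986
```

View pics/s15c.png

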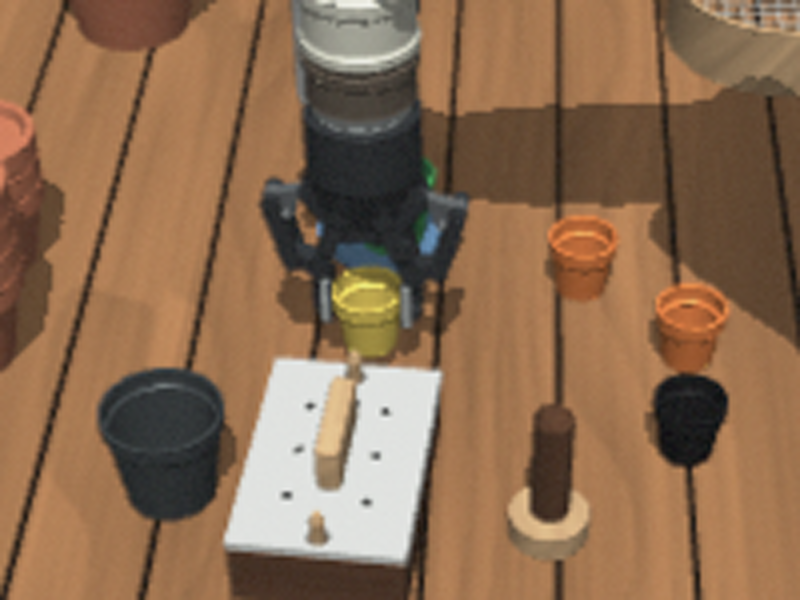

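Good position. Lowering ~19 mm to contact.

>>> play_rows([
  [0, 0, -6, 0, 0, 0, -1],
  [0, 0, -6, 0, 0, 0, -1],
  [0, 0, -4, 0, 0, 0, -1],
  [0, 0, -1.5, 0, 0, 0, -1],
  [0, 0, -1, 0, 0, 0, -1],
  [0, 0, 0, 0, 0, 0, -1],
  [0, 0, 0, 0, 0, 0, -1],
])

```text
t: 22.18
tcp_pos: [0.5651, -0.1814, 0.0257]
eef_rot: [[0.082, 0.997, -0.001], [0.997, -0.082, 0.0], [-0.0, -0.001, -1.0]]
wrist_force: [-2.2, 1.2, 5.2]
opening: 0.0467
```

>>> play_rows([
  [0, 0, 0, 0, 0, 0, 0.2],
  [0, 0, 0, 0, 0, 0, 0.5],
  [0, 0, 0, 0, 0, 0, 0.75],
  [0, 0, 0, 0, 0, 0, 0.75],
  [0, 0, 0, 0, 0, 0, 0.75],
  [0, 0, 4, 0, 0, 0, 0.75],
  [0, 0, 12, 0, 0, 0, 0.75],
  [0, 0, 30, 0, 0, 0, 0.75],
  [0, 0, 35, 0, 0, 0, 0.75],
  [0, 0, 38, 0, 0, 0, 0.75],
  [0, 0, 38, 0, 0, 0, 0.5],
  [0, 0, 20, 0, 0, 0, 0.3],
  [0, 0, 0, 0, 0, 0, 0.3],
  [0, 0, 0, 0, 0, 0, 0.3],
])

```text
t: 23.35
tcp_pos: [0.5667, -0.1817, 0.2042]
eef_rot: [[0.082, 0.997, 0.004], [0.997, -0.082, -0.001], [-0.001, 0.004, -1.0]]
wrist_force: [-0.6, -0.1, -0.1]
opening: 0.0556
```

Run:
```python
from h import *
s=ctrl.observe(); print(s["tcp_pos"],s["opening"])
im=ctrl.camera("wrist"); cv2.imwrite("pics/w16.png",im)
```

```text
[ 0.56665301 -0.18172995  0.20424927] 0.05558762841756449
```

View pics/w16.png

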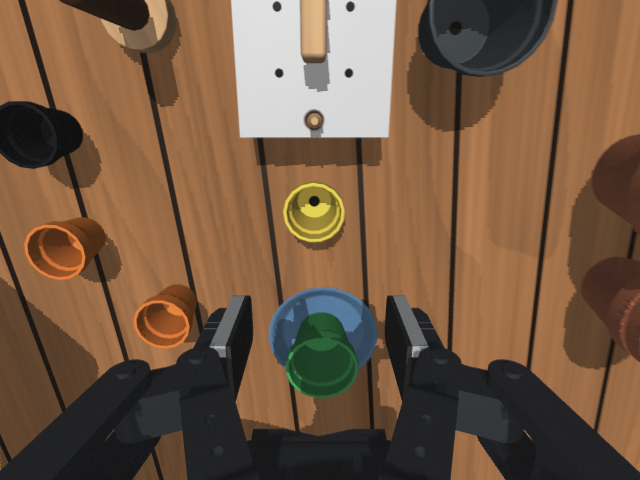

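Yellow pot stands between tray and saucer (314,212). On to the tamper.

>>> play_rows([
  [-12, 16, 0, 0, 0, 0, 0.4],
  [-22, 29, 0, 0, 0, 0, 0.4],
  [-24, 32, 0, 0, 0, 0, 0.4],
  [-24, 32, 0, 0, 0, 0, 0.4],
  [-24, 32, 0, 0, 0, 0, 0.4],
  [-18, 21, 0, 0, 0, 0, 0.4],
  [0, 0, 0, 0, 0, 0, 0.4],
  [0, 0, 0, 0, 0, 0, 0.4],
  [0, 0, 0, 0, 0, 0, 0.4],
])

```text
t: 24.15
tcp_pos: [0.4414, -0.0195, 0.2012]
eef_rot: [[0.082, 0.997, -0.002], [0.997, -0.082, -0.0], [-0.0, -0.001, -1.0]]
wrist_force: [-0.0, 0.2, -0.5]
opening: 0.0599
```

Run:
```python
from h import *
s=ctrl.observe(); print(s["tcp_pos"],s["opening"])
im=ctrl.camera("wrist"); cv2.imwrite("pics/w17.png",im)
```

```text
[ 0.44143821 -0.01952705  0.20122446] 0.05991548475198624
```

View pics/w17.png

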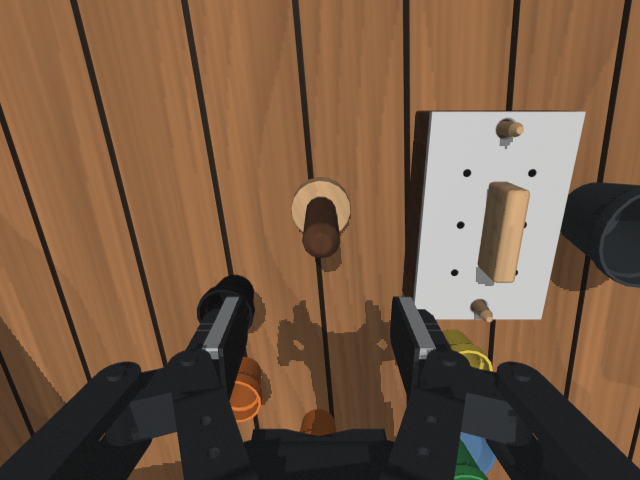

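Run:
```python
from h import *
s=ctrl.observe(); c=cam("wrist",s)
w=toplane(c,[[291.5,209],[350,209]],.02)
print(w.mean(0),np.ptp(w[:,0]),toplane(c,[320.5,180],.02)[0]-.026*s["eef_rot"][:,0], toplane(c,[321,239],.1))
print("tray +y end corners",toplane(c,[[430,111.5],[584,111.5]],.051),"dowel",toplane(c,[516,129.5],.071))
```

```text
[ 0.44323063 -0.02157957  0.02      ] 0.050472297154075196 [ 0.44292482 -0.02227593  0.02000793] [[ 0.44301224 -0.02094573  0.1       ]]
tray +y end corners [[0.527985   0.05233337 0.051     ]
 [0.63845347 0.04313994 0.051     ]] dowel [[0.58075886 0.03649614 0.071     ]]
```

>>> play_rows([
  [1.6, -2, -12, 0, 0, 0, 0.4],
  [0, 0, -30, 0, 0, 0, 0.4],
  [0, 0, -35, 0, 0, 0, 0.4],
  [0, 0, -32, 0, 0, 0, 0.4],
  [0, 0, -20, 0, 0, 0, 0.4],
  [0, 0, -10, 0, 0, 0, 0.4],
  [0, 0, 0, 0, 0, 0, 0.2],
  [0, 0, 0, 0, 0, 0, 0],
  [0, 0, 0, 0, 0, 0, -0.2],
  [0, 0, 0, 0, 0, 0, -0.4],
  [0, 0, 0, 0, 0, 0, -1],
  [0, 0, 0, 0, 0, 0, -1],
  [0, 0, 0, 0, 0, 0, -1],
])

```text
t: 25.28
tcp_pos: [0.4444, -0.0217, 0.0642]
eef_rot: [[0.082, 0.997, 0.003], [0.997, -0.082, -0.001], [-0.0, 0.003, -1.0]]
wrist_force: [0.5, -0.2, 3.2]
opening: 0.0245
```

>>> play_rows([
  [0, 0, 8, 0, 0, 0, -1],
  [0, 0, 25, 0, 0, 0, -1],
  [0, 10, 35, 0, 0, 0, -1],
  [0, 25, 27, 0, 0, 0, -1],
  [0, 30, 0, 0, 0, 0, -1],
  [0, 28, 0, 0, 0, 0, -1],
  [15, 12, 0, 0, 0, 0, -1],
  [28, 4.5, 0, 0, 0, 0, -1],
  [30, 0, 0, 0, 0, 0, -1],
  [30, 0, 0, 0, 0, 0, -1],
  [25, 0, 0, 0, 0, 0, -1],
  [15, 0, 0, 0, 0, 0, -1],
  [0, 0, -20, 0, 0, 0, -1],
  [0, 0, -30, 0, 0, 0, -1],
  [0, 0, -20, 0, 0, 0, -1],
  [0, 0, -8, 0, 0, 0, -1],
  [0, 0, 0, 0, 0, 0, -1],
  [0, 0, 0, 0, 0, 0, -1],
])

```text
t: 26.78
tcp_pos: [0.5862, 0.0882, 0.0807]
eef_rot: [[0.082, 0.997, -0.0], [0.997, -0.082, 0.0], [-0.0, -0.0, -1.0]]
wrist_force: [0.4, -0.3, -0.8]
opening: 0.0243
```

Run:
```python
from h import *
s=ctrl.observe(); print(s["tcp_pos"],s["opening"])
im=ctrl.camera("wrist"); cv2.imwrite("pics/w18.png",im)
im=ctrl.camera("side")
cv2.imwrite("pics/s18c.png",cv2.resize(im[120:330,220:440],(628,600),interpolation=cv2.INTER_CUBIC))
```

```text
[0.58617073 0.08820471 0.08066671] 0.024347156353526068
```

View pics/w18.png

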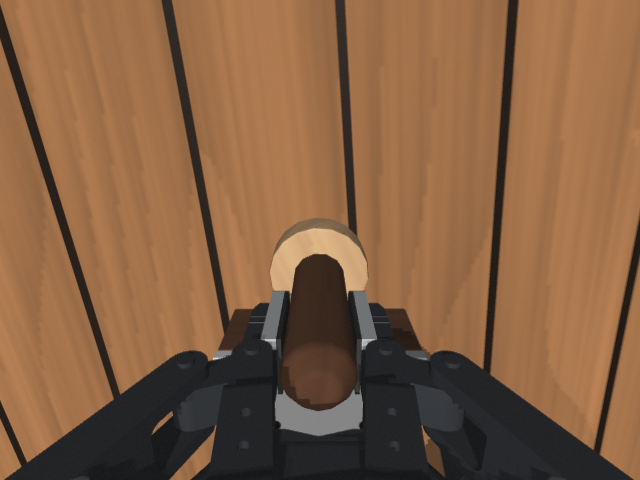

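View pics/s18c.png

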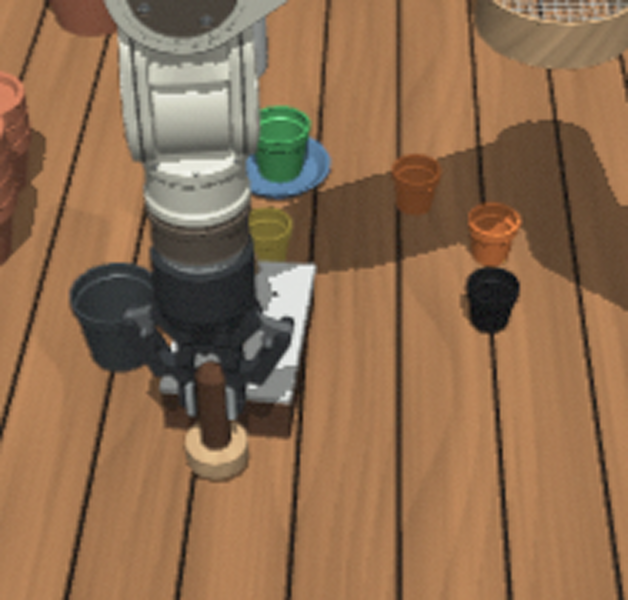

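>>> play_rows([
  [0, 0, -6, 0, 0, 0, -1],
  [0, 0, -5, 0, 0, 0, -1],
  [0, 0, -3, 0, 0, 0, -1],
  [0, 0, -1.5, 0, 0, 0, -1],
  [0, 0, 0, 0, 0, 0, -1],
  [0, 0, 0, 0, 0, 0, -1],
])

```text
t: 27.38
tcp_pos: [0.5862, 0.0881, 0.0647]
eef_rot: [[0.082, 0.997, -0.0], [0.997, -0.082, -0.0], [-0.0, -0.0, -1.0]]
wrist_force: [0.6, -0.5, -1.4]
opening: 0.0243
```

>>> play_rows([
  [0, 0, -0.7, 0, 0, 0, -1],
  [0, 0, -0.7, 0, 0, 0, -1],
  [0, 0, 0, 0, 0, 0, -1],
  [0, 0, 0, 0, 0, 0, -1],
])

```text
t: 27.72
tcp_pos: [0.5865, 0.0881, 0.0642]
eef_rot: [[0.082, 0.997, 0.001], [0.997, -0.082, 0.0], [0.0, 0.001, -1.0]]
wrist_force: [-1.9, -0.6, 4.8]
opening: 0.0246
```

>>> play_rows([
  [0, 0, 0, 0, 0, 0, -0.2],
  [0, 0, 0, 0, 0, 0, 0.1],
  [0, 0, 0, 0, 0, 0, 0.3],
  [0, 0, 0, 0, 0, 0, 0.3],
  [0, 0, 0, 0, 0, 0, 0.3],
  [0, 0, 4, 0, 0, 0, 0.3],
  [0, 0, 12, 0, 0, 0, 0.3],
  [0, 0, 30, 0, 0, 0, 0.3],
  [0, 0, 35, 0, 0, 0, 0.3],
  [0, 0, 35, 0, 0, 0, 0.3],
  [0, 0, 30, 0, 0, 0, 0.3],
  [-15, 10, 10, 0, 0, 0, 0.3],
  [-25, 20, 0, 0, 0, 0, 0.3],
  [-25, 25, 0, 0, 0, 0, 0.3],
  [-25, 25, 0, 0, 0, 0, 0.3],
  [-25, 25, 0, 0, 0, 0, 0.3],
  [-25, 25, 0, 0, 0, 0, 0.3],
  [-25, 25, 0, 0, 0, 0, 0.3],
  [-15, 15, 0, 0, 0, 0, 0.3],
  [0, 0, 0, 0, 0, 0, 0.3],
])

```text
t: 29.38
tcp_pos: [0.4034, 0.2605, 0.2198]
eef_rot: [[0.077, 0.997, -0.001], [0.997, -0.077, 0.001], [0.001, -0.001, -1.0]]
wrist_force: [0.3, -0.8, -0.6]
opening: 0.0557
```

Run:
```python
from h import *
s=ctrl.observe(); print(s["t"],s["tcp_pos"],s["opening"],s["wrist_force"])
im=ctrl.camera("top"); cv2.imwrite("pics/topF.png",im)
cv2.imwrite("pics/topFc.png",cv2.resize(im[150:320,180:480],(800,453),interpolation=cv2.INTER_CUBIC))
im=ctrl.camera("side"); cv2.imwrite("pics/sideFc.png",cv2.resize(im[120:330,220:440],(628,600),interpolation=cv2.INTER_CUBIC))
```

```text
29.3833 [0.40341234 0.26045363 0.21984901] 0.055676627400642366 [ 0.25582014 -0.75470752 -0.61606375]
```

View pics/topFc.png

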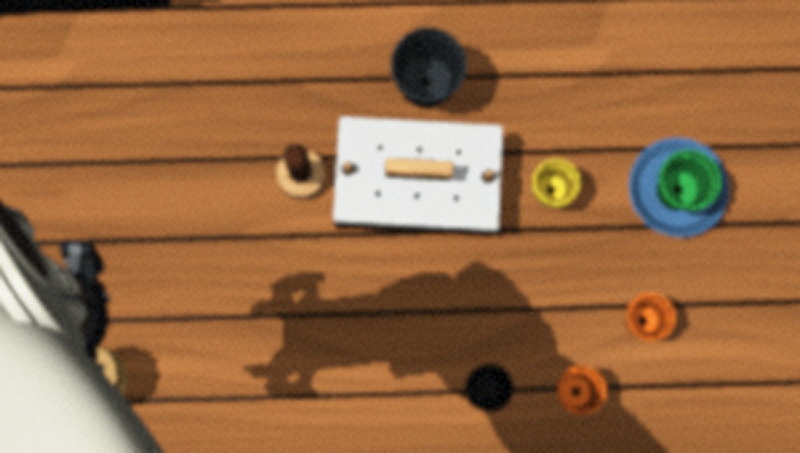

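View pics/sideFc.png

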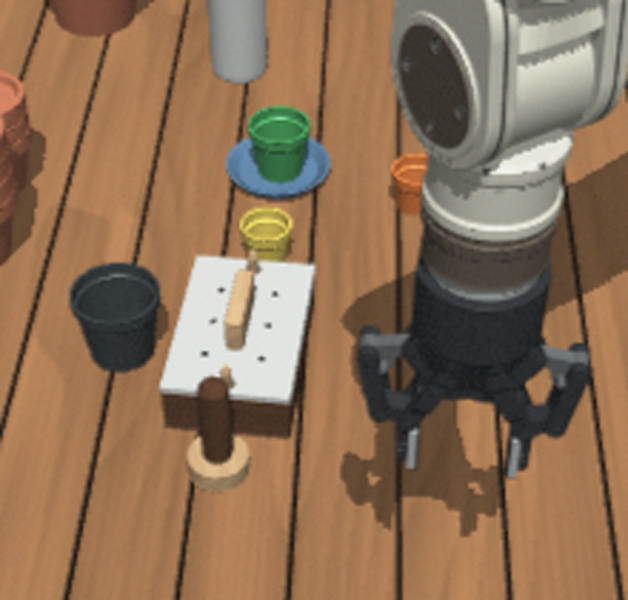

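Run:
```python
from h import *
c=cam("top"); f=lambda x,y,z: toplane(c,[180+x*.375,150+y*.375],z)[0,:2].round(4)
print("saucer",f(680,188,.014),"pot",f(690.5,181,.064),"small rim",f(557,183,.046),"tamper foot",f(301,173,.016),"large",f(429,66,.072))
print("dowels",f(348,168,.071),f(489,175,.071))
for r in ctrl.spot_in("top","saucer")[:1]: print(r)
```

```text
saucer [ 0.5576 -0.3191] pot [ 0.555  -0.3182] small rim [ 0.5602 -0.1825] tamper foot [0.5843 0.0862] large [ 0.6822 -0.0516]
dowels [0.5766 0.035 ] [ 0.5655 -0.1094]
{'centre': [426.3, 223.0], 'conf': 0.94}
```

```bash
python3 -c "
from cell import ctrl
print(ctrl.job_done())"
```

```text
the job is handed in; nothing more can be done
None
```

I laid out the bench in the order asked and handed the job in at about 29 s of the 102 s allowed. The final top and side pictures show everything where it should be, and the gripper was clear of everything.

- **Plate:** it lies flat on the tray frame with both dowels showing through its holes.
- **Middle-sized (green) pot:** it stands in the saucer. The measured offset from the saucer's middle is about 3 mm from the top camera and about 2 mm from the wrist and side cameras.
- **Smallest (yellow) pot:** it stands between the tray and the saucer. I aimed about 6 mm past the point midway between their centres, towards the saucer, because the middle of the gap lies about 15 mm that way. The top camera puts it about 7 mm nearer the robot (−x) than that line, but the arm's own reading when it set the pot down puts it about 2 mm off.
- **Tamper:** it stands upright about 4 cm beyond the middle of the tray's other end.

I lowered each thing until the wrist force showed contact, about 5 to 7 N, before letting go. The largest pot and the saucer still measure where they were before. The look-alike pots look unmoved in the pictures.

The cameras disagreed with each other by 1 to 5 mm on the pots and the saucer, and by up to about 15 mm for the side camera's view of the pots. I used the top and wrist views there.

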